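Send the reagent tray across to the isolated deck

TASK

Stand all the white reagent bottles that are in the row in front of the two-deck stand upright in the steel tray on its loading deck (left), then slide the loaded tray along across the gap onto the receiving deck (right), right up against its end stop, keeping it level all the way: it must neither dip into the gap nor be lifted. After that drape the U-shaped stop saddle over the flat bar in the gap, legs on both sides and fully down, so that the tray cannot slide back; leave the petri dishes and the pens where they are.

Things in the scene. Friction and masses are not known exactly. Their poses are not given: they have to be found in the camera images.
- transfer_stand: fixed stand, two light grey decks in line along its y, on a grey base. Origin: centre of its underside on the bench, z up. Deck tops at z = 80 mm: loading deck y = +35 to +290, receiving deck y = -35 to -280 mm; a 70 mm gap between. Guide lips 11 mm high along the decks' long sides, inner faces at x = +-70 mm. Turned a few degrees from the world axes
- end_stop (a point): fixed upright plate closing the receiving deck: this point is the middle of its face on the deck, at stand (0, -280, 80) mm; the plate is 30 mm high. The tray ends with its leading end wall against it
- bar_mid (a point): flat steel bar fixed across the gap between the decks, along the stand's x, 14 mm wide (y) and 20 mm deep; point: middle of its flat top, at stand (0, 0, 72) mm. Free length 70 mm each way along x; free space of 28 mm on each side (y) and 44 mm beneath it
- tray: steel tray, outside 126 x 225 x 34 mm (x, y, z), about 0.6 kg, on the loading deck on two skids with upturned ends. Origin: centre of its underside, on the deck; long axis y, along the stand's y. Floor top 12 mm above the origin, walls 4 mm thick, inside 118 x 217 mm. No handle: push the middle of its end wall. Against the end stop its origin is at stand y = -167.5 mm
- saddle_mid (a point): stop saddle, loose, 150 g: inverted U of folded steel plate on two legs, grey fin on top, 95 mm tall. Point: its centre, 47.5 mm above the feet; x along the saddle, z up. U: 70 mm long (x), 30 mm wide (y), 22 inside, open below, feet flanged out to 54 mm; underside of its crown 40 mm above the feet, crown top 45 mm. Seated on the bar this point is 7.5 mm above the bar's top
- saddle_fin (a point): grip fin of the stop saddle, 50 mm long in the saddle's x, 12 mm thick in y, from 45 to 95 mm above the feet; point: its centre, 70 mm above the feet
- bottle_0_mid (a point): closed white plastic reagent bottle, round, 42 mm across and 68 mm tall, about 100 g (body up to 50 mm, narrower cap above); its cap is white; the point is the bottle's centre, half-way up (34 mm above its base), z along the bottle upward. May be absent (None)
- bottle_1_mid (a point): closed white plastic reagent bottle, round, 42 mm across and 68 mm tall, about 100 g (body up to 50 mm, narrower cap above); its cap is red; the point is the bottle's centre, half-way up (34 mm above its base), z along the bottle upward. May be absent (None)
- bottle_2_mid (a point): closed white plastic reagent bottle, round, 42 mm across and 68 mm tall, about 100 g (body up to 50 mm, narrower cap above); its cap is blue; the point is the bottle's centre, half-way up (34 mm above its base), z along the bottle upward. May be absent (None)
- bottle_big_mid (a point): the larger closed white bottle with a red cap, round, 52 mm across and 85 mm tall, about 120 g (body up to 62 mm, narrower cap above); the point is its centre, half-way up (42.5 mm above its base), z along the bottle upward. May be absent (None)
- petri: bystander on the bench, not part of the job: stack of petri dishes, 62 mm across, 62 mm tall; origin under its centre
- pen: bystander on the bench, not part of the job: black and white marker pen lying flat, 126 mm long, 12 mm thick; origin under its centre
Things that resemble listed ones, but are neither listed nor needed, are in the scene too. What is shaped like the part that bears bottle_big_mid but purple is not meant.

How it is judged:
By the outcome, as a careful person would: the job done as asked, in the order asked, and still so for the second after the job is handed in, with the robot touching nothing.
Of bottle_0, bottle_1, bottle_2, bottle_big only 3 to 4 are there at a start; the rules pass over those that are not, and their reading is None.
At some moment in a run one of stop_saddle may be knocked a few centimetres aside while the robot is not near it.
It also fails if it takes over 200 s, if anything falls off the work surface, if the arm or the gripper's body presses on something with over 40 N, if the wrist force passes 120 N, or if a joint passes its speed limit or range.

ROBOT

A 7-joint arm with a two-finger parallel gripper is mounted at the origin on a cart in front of the work surface, level with it; the furniture and walls round the work are solid. World frame = base frame: x ahead of the robot, y to its left, z up, the work surface at z = 0. Lengths are in m, angles in rad, forces in N, time in s.
With the tool pointing down it reaches from about 0.425 to 0.95 m from the base axis. Payload 4.7 kg.
Tool frame: the origin (TCP) lies at the very end of the fingers, on their centre line; the grasp point (between the pads) lies 19 mm behind it; x points along the fingers, y is the direction in which the jaws open and shut, and the axes are right-handed (so a half turn about x gives the same grasp; the last joint's range is limited). The gripper opens to 85 mm and grips with 20 to 120 N. Pads are 22 mm wide; open, the fingers measure 114 mm over their backs; the gripper's body (76 mm by 85 mm) begins 54 mm behind the grasp point. The pads swing forward as they close: fully open they stand 13 mm farther back than shut.
Start: joints at [-1.286, 0.469, -0.049, 1.532, 0.024, 1.141, -0.082], TCP at [0.208, 0.642, 0.231] pointing down, gripper open.
Joint ranges: [-2.59, 2.59], [-0.33, 1.99], [-1.39, 1.29], [0.1, 2.45], [-1.04, 4.18], [0.21, 1.99], [-2.66, 2.66]. Speed limits (rad/s): [2.57, 2.57, 3.14, 3.14, 3.14, 3.14, 3.14].

INTERFACE

Orientations are given as a unit quaternion [w, x, y, z].
In Python, from rig import env gives the robot as it stands.
- The arm moves only by the tool move_arm, never from a script. Its argument "rows" is a list of rows, each an object of numbers: "tx", "ty", "tz": the shift along the tool's x, y, z in units of 0.1 m (1.0 is 0.1 m); "wx", "wy", "wz": the turn, a rotation vector about the tool's x, y, z in units of 90 degrees (1.0 is 90 degrees); "grip": the closure, from -1 (fully open) to 1 (shut), so that 0 is half open. A call has 1 to 5 rows; each row is the pose to reach, as a shift and turn from the pose commanded when the call began, along the tool's axes at that moment; what a row does not reach only later rows make up. A row lasts 1/10 s, in which the tool goes at most 50 mm and 8.59 degrees, less where a joint would pass 70% of its speed; a pose out of reach is approached as far as the arm can. A call with a number of a shift or a turn outside -1 to 1 is refused whole. A call with a gripper value outside its range is refused whole. The fingers move at their own pace and stop on an object; the grip force is fixed at half the most. Time passes only in rows, so rows that repeat a pose let the fingers close. It gives the time, the measured TCP pose, the force and the opening at its end, in the units of the state.
- env.get_obs(): the state, without advancing time (a new reading comes with each control period).
- env.capture(name): name is "scene" or "top" or "wrist"; returns the picture (384x512x3 uint8, red, green, blue); there is no depth.
- env.calibration(name): a dict with "fx", "fy", "cx", "cy" (pixels), "dist" ([k1, k2, p1, p2, k3] as OpenCV has them; the pictures are not rectified), "eye" and "orientation" of the camera in the world. Camera axes: x right, y down, z forward; pixel columns grow to the right and rows downward; lengths in m; the calibration is good to about 2 mm. A picture is of the moment at which its call begins: read the wrist's pose just before it. calibration takes no time and is no camera call; for the wrist camera it gives the pose at the moment of the call.
- env.sign_off(): hands the job in, once; it reports no verdict.
The state is a dict: "time": time; "joints": joint angles; "qd": joint speeds; "tau": joint torques, N m; "position": TCP position; "tcp_rot": TCP orientation; "force": force on the tool from outside, world axes, zero at the start; "torque": the same for the moment, N m; "gripper_width": finger opening in m.
Only numpy, scipy, OpenCV 4.12 (cv2) and the standard library are available. Lean on these libraries where they do the work, as an engineer would, in place of code of your own. Each camera call takes 0.05 s, during which the arm holds its last target. There are 200 camera calls.

## Working session

There is one attempt and no reset: what is moved stays moved. The work goes in short steps, Python scripts to look and compute and a tool call to move; the robot and the scene stay as the last step left them, time stands still between calls to the robot, and variables do not carry over. Pictures are saved under pics/ and viewed, about 12 in all and at most 16, crops included, and the job is handed in when it is done.

Besides the shell and the picture viewer there is one more tool, called after "Emit:" as name(argument=value, ...) on one line, values as JSON. move_arm: Moves the arm, as the interface text tells. Shifts and turns lie within -1 to 1; 1 stands for 0.1 m of shift or 90 degrees of turn. Its arguments: {"type":"object","properties":{"rows":{"type":"array","items":{"type":"object","properties":{"tx":{"type":"number"},"ty":{"type":"number"},"tz":{"type":"number"},"wx":{"type":"number"},"wy":{"type":"number"},"wz":{"type":"number"},"grip":{"type":"number"}}}}},"required":["rows"]}

```bash
ls; mkdir -p pics; cat > h.py <<'E'
import numpy as np, cv2
from scipy.spatial.transform import Rotation as R
from rig import env
def rot(q): return R.from_quat([q[1],q[2],q[3],q[0]])
def cal(n):
    c=env.calibration(n); K=np.array([[c['fx'],0,c['cx']],[0,c['fy'],c['cy']],[0,0,1.]])
    return K,np.array(c['dist'],float),np.array(c['eye'],float),rot(c['orientation'])
def px2w(n,uv,z,c=None):
    K,d,e,r=c or cal(n)
    p=cv2.undistortPoints(np.array(uv,float).reshape(-1,1,2),K,d).reshape(-1,2)
    v=r.apply(np.c_[p,np.ones(len(p))]); z=np.broadcast_to(z,len(p))
    return e+v*((z-e[2])/v[:,2])[:,None]
def w2px(n,P,c=None):
    K,d,e,r=c or cal(n)
    q=r.inv().apply(np.array(P,float).reshape(-1,3)-e)
    return cv2.projectPoints(q.reshape(-1,1,3),np.zeros(3),np.zeros(3),K,d)[0].reshape(-1,2)
def snap(n,f,crop=None,scale=1):
    im=env.capture(n)[:,:,::-1].copy()
    cv2.imwrite('pics/raw_'+f,im)
    if crop: x0,y0,x1,y1=crop; im=im[y0:y1,x0:x1]
    cv2.imwrite('pics/'+f,cv2.resize(im,None,fx=scale,fy=scale,interpolation=cv2.INTER_CUBIC)); return im
def delta(pos,q=None,yaw=None):
    "tool-frame move (units) from measured pose to world pos"
    o=env.get_obs(); r=rot(o['tcp_rot'])
    d=r.inv().apply(np.array(pos)-np.array(o['position']))/0.1
    print('t',np.round(d,3))
E
python3 - <<'E'
from h import *
o=env.get_obs(); print({k:np.round(v,3) for k,v in o.items()}); print(rot(o['tcp_rot']).as_matrix().round(3))
for n in ('scene','top','wrist'):
    c=env.calibration(n); print(n,c['fx'],np.round(c['eye'],3),rot(c['orientation']).as_matrix()[:,2].round(2))
    
a=snap('scene','s0.png'); b=snap('top','t0.png')
cv2.imwrite('pics/t0b.png',cv2.resize(b,(798,598)))
cv2.imwrite('pics/s0b.png',cv2.resize(a,(798,598)))
E
```

```text
pics
{'time': np.float64(0.0), 'joints': array([-1.286,  0.469, -0.049,  1.534,  0.024,  1.141, -0.082]), 'qd': array([-0.   ,  0.   , -0.001,  0.001,  0.001, -0.001,  0.001]), 'tau': array([-1.0000e-03, -5.1031e+01, -4.7000e-02, -2.3771e+01,  1.1000e-02,
        8.0000e-03, -0.0000e+00]), 'position': array([0.208, 0.641, 0.23 ]), 'tcp_rot': array([ 0.698,  0.11 ,  0.699, -0.111]), 'force': array([ 0.011, -0.676, -0.301]), 'torque': array([-0.005, -0.031,  0.01 ]), 'gripper_width': np.float64(0.085)}
[[-0.001  0.309  0.951]
 [-0.002  0.951 -0.309]
 [-1.    -0.002  0.   ]]
scene 497.50425460893774 [-0.436  1.064  0.986] [ 0.58 -0.61 -0.54]
top 366.31256038642823 [0.476 0.033 1.147] [ 0.08 -0.02 -1.  ]
wrist 272.51501154346045 [0.139 0.664 0.373] [ 0.27 -0.09 -0.96]
```

View pics/t0b.png

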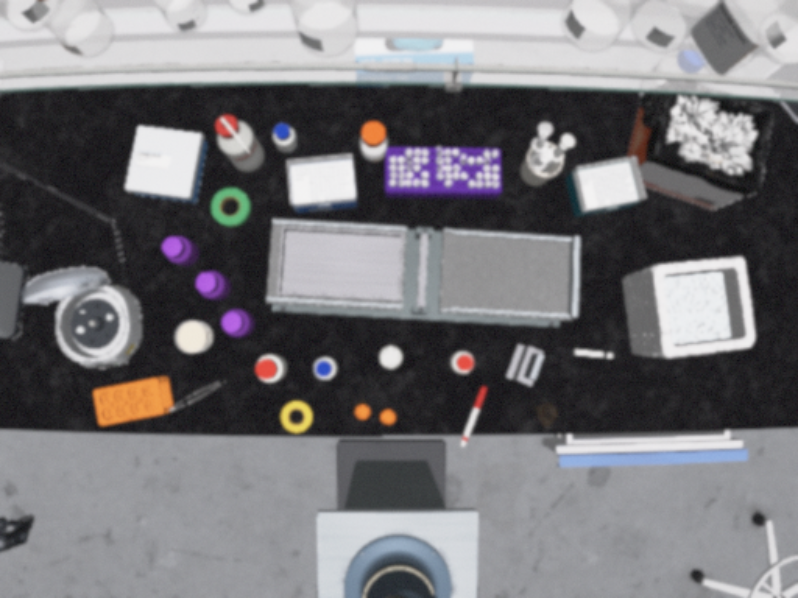

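View pics/s0b.png

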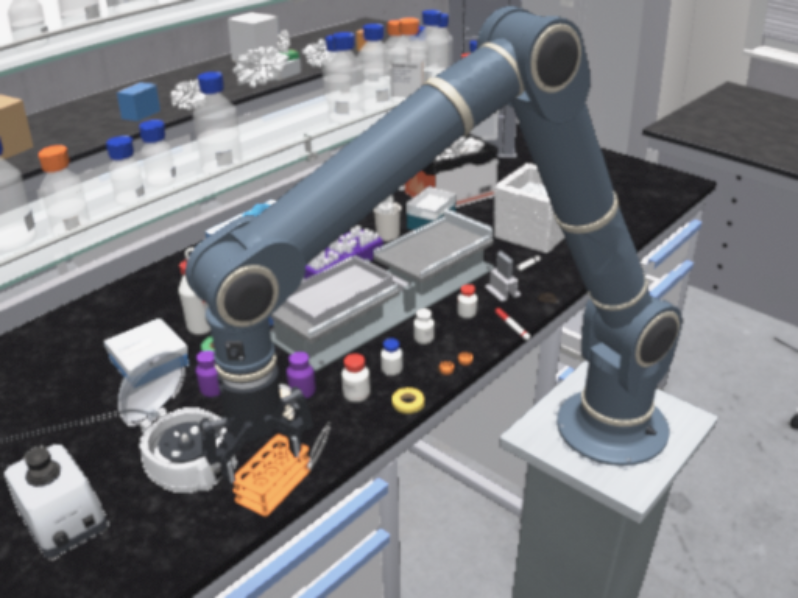

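The top view (798×598) shows the row: big bottle with red cap (268,368), blue cap (324,368), white cap (390,357), small red cap (462,362). The saddle is at (525,364), the tray on the left deck at (340,262) and the bar at (424,270). Possible confusions are the purple bottles (178,250), (210,285), (236,322), the petri stack (193,337), the red/white bottle (238,140), the blue-capped bottle (284,135) and the orange-capped one (373,140); none of these are in the row. I'll check this with one close crop.

```bash
python3 - <<'E'
from h import *
im=cv2.imread('pics/t0.png')[130:270,150:380]
cv2.imwrite('pics/t1.png',cv2.resize(im,None,fx=3.4,fy=3.4,interpolation=cv2.INTER_CUBIC))
E
```

```text
(no output)
```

View pics/t1.png

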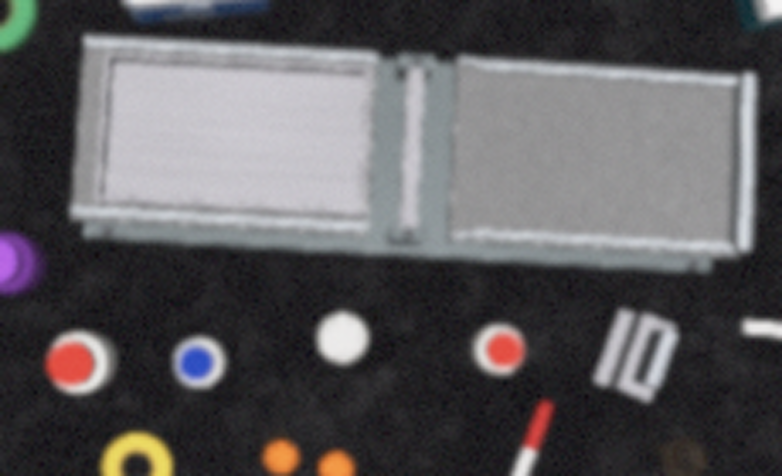

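The close crop confirms the row: big red (72,362), blue (198,362), white (342,338), small red (503,349). The saddle is at (637,355), turned about 20°, and the bar runs from (413,65) to (410,235).

```bash
python3 - <<'E'
from h import *
f=lambda u,v:(150+u/3.4-.5,130+v/3.4-.5)
c=cal('top')
pts={'big':(71,362,.085),'blue':(196,362,.068),'white':(342,338,.068),'red':(504,349,.068),
'bar_far':(413,70,.072),'bar_near':(410,232,.072),'deckL_far':(86,48,.091),'deckL_near':(74,212,.091),
'stop_far':(745,76,.11),'stop_near':(737,248,.11),'lipNear_end':(372,222,.091),'lipNear2':(452,234,.091),'lipfar2':(462,58,.091),'lipfar1':(372,57,.091),
'trayTL':(108,62,.114),'trayBL':(98,203,.114),'trayTR':(366,72,.114),'trayBR':(360,212,.114),
'sadfar':(640,312,.0),'sadnearL':(605,385,.0),'sadRfar':(672,325,0),'sadRnear':(645,400,0)}
for k,(u,v,z) in pts.items(): print(k,px2w('top',[f(u,v)],z,c)[0].round(4))
E
```

```text
big [0.4382 0.2475 0.085 ]
blue [0.4381 0.143  0.068 ]
white [0.4589 0.0173 0.068 ]
red [ 0.4494 -0.1231  0.068 ]
bar_far [ 0.693  -0.0445  0.072 ]
bar_near [ 0.5505 -0.0414  0.072 ]
deckL_far [0.7073 0.2389 0.091 ]
deckL_near [0.5654 0.246  0.091 ]
stop_far [ 0.6831 -0.3284  0.11  ]
stop_near [ 0.5349 -0.3172  0.11  ]
lipNear_end [ 0.5577 -0.0077  0.091 ]
lipNear2 [ 0.5476 -0.076   0.091 ]
lipfar2 [ 0.7001 -0.0856  0.091 ]
lipfar1 [ 0.7004 -0.0077  0.091 ]
trayTL [0.6903 0.2155 0.114 ]
trayBL [0.571  0.2214 0.114 ]
trayTR [ 0.6826 -0.0018  0.114 ]
trayBR [0.5642 0.0032 0.114 ]
sadfar [ 0.4815 -0.2605  0.    ]
sadnearL [ 0.4142 -0.2267  0.    ]
sadRfar [ 0.4694 -0.2906  0.    ]
sadRnear [ 0.4002 -0.2642  0.    ]
```

Emit:
move_arm(rows=[{"ty":-0.9,"tz":1,"wx":0.4155},{"ty":-0.9,"tz":1,"wx":0.4155},{"ty":-0.9,"tz":1,"wx":0.4155},{"ty":-0.9,"tz":1,"wx":0.4155},{"ty":-0.9,"tz":1,"wx":0.4155}])

```text
schema error: expected keys tx, ty, tz, wx, wy, wz, grip
```

Emit:
move_arm(rows=[{"ty":-0.2,"tz":1,"wx":0.4155},{"ty":-0.2,"tz":1,"wx":0.4155},{"ty":-0.2,"tz":1,"wx":0.4155},{"ty":-0.2,"tz":1,"wx":0.4155},{"ty":-0.2,"tz":1,"wx":0.4155}])

```text
schema error: expected keys tx, ty, tz, wx, wy, wz, grip
```

Emit:
move_arm(rows=[{"ty":0.65,"tz":0.9},{"ty":0.65,"tz":0.9},{"ty":0.65,"tz":0.9},{"ty":0.65,"tz":0.9},{"ty":0.65,"tz":0.9}])

```text
schema error: expected keys tx, ty, tz, wx, wy, wz, grip
```

```bash
python3 - <<'E'
from h import *
o=env.get_obs(); print(o['time'],o['position'],o['joints'],o['force'],o['gripper_width']); print(rot(o['tcp_rot']).as_matrix().round(3))
delta([.438,.2475,.2])
c=cal('wrist'); print(c[2],c[3].as_matrix()[:,2])
snap('wrist','w1.png',scale=1.5)
E
```

```text
0.1 [0.20815991 0.64153553 0.23035192] [-1.28589389  0.46937058 -0.04862114  1.53359319  0.02408557  1.14100937
 -0.08231397] [-0.57601396  0.49380843 -0.10634054] 0.08583510827261223
[[-0.001  0.309  0.951]
 [-0.002  0.951 -0.309]
 [-1.    -0.002  0.   ]]
t [ 0.309 -3.038  3.402]
[0.13887022 0.66412637 0.37336281] [ 0.2717856  -0.08840724 -0.95828845]
```

View pics/w1.png

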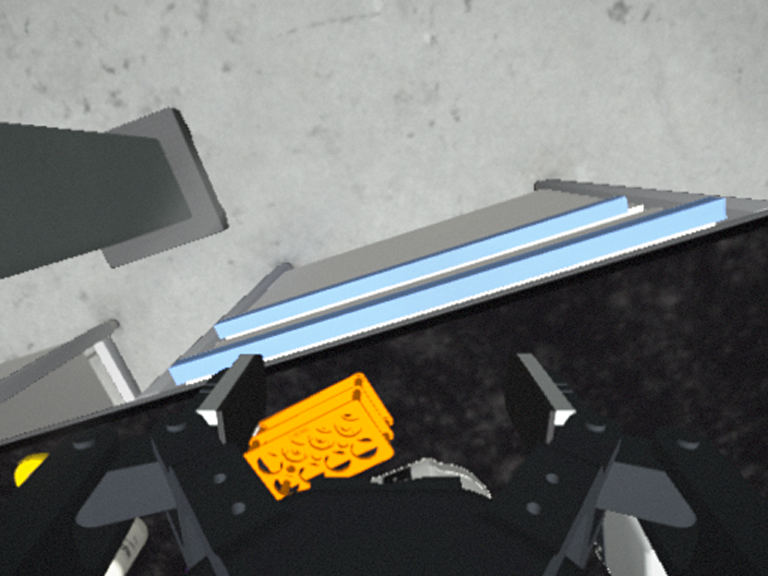

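All keys are required, so the moves were refused. The wrist picture only shows the orange rack under the gripper at the start pose.

Emit:
move_arm(rows=[{"tx":0,"ty":-0.2,"tz":0.2,"wx":0.09,"wy":0,"wz":0,"grip":-1},{"tx":0,"ty":-0.4,"tz":0.4,"wx":0.18,"wy":0,"wz":0,"grip":-1},{"tx":0,"ty":-0.6,"tz":0.7,"wx":0.27,"wy":0,"wz":0,"grip":-1},{"tx":0,"ty":-0.9,"tz":1,"wx":0.36,"wy":0,"wz":0,"grip":-1},{"tx":0,"ty":-0.9,"tz":1,"wx":0.4155,"wy":0,"wz":0,"grip":-1}])

```text
time: 0.65
position: [0.2805, 0.5197, 0.2312]
tcp_rot: [0.625, 0.332, 0.623, -0.334]
force: [0.3, 0.6, 0.3]
gripper_width: 0.0853
```

Emit:
move_arm(rows=[{"tx":0,"ty":-0.04,"tz":0.2,"wx":0.09,"wy":0,"wz":0,"grip":-1},{"tx":0,"ty":-0.08,"tz":0.4,"wx":0.18,"wy":0,"wz":0,"grip":-1},{"tx":0,"ty":-0.12,"tz":0.7,"wx":0.27,"wy":0,"wz":0,"grip":-1},{"tx":0,"ty":-0.2,"tz":1,"wx":0.36,"wy":0,"wz":0,"grip":-1},{"tx":0,"ty":-0.2,"tz":1,"wx":0.4155,"wy":0,"wz":0,"grip":-1}])

```text
time: 1.15
position: [0.3184, 0.4273, 0.2312]
tcp_rot: [-0.486, -0.514, -0.484, 0.515]
force: [0.0, -0.1, -0.0]
gripper_width: 0.0856
```

Emit:
move_arm(rows=[{"tx":0,"ty":0.2,"tz":0.3,"wx":0,"wy":0,"wz":0,"grip":-1},{"tx":0,"ty":0.4,"tz":0.6,"wx":0,"wy":0,"wz":0,"grip":-1},{"tx":0,"ty":0.65,"tz":0.9,"wx":0,"wy":0,"wz":0,"grip":-1},{"tx":0,"ty":0.65,"tz":0.9,"wx":0,"wy":0,"wz":0,"grip":-1}])

```text
time: 1.55
position: [0.38, 0.3337, 0.2315]
tcp_rot: [-0.486, -0.514, -0.485, 0.514]
force: [-0.1, 0.3, -0.5]
gripper_width: 0.085
```

```bash
python3 - <<'E'
from h import *
o=env.get_obs(); print(o['time'],o['position'],o['joints'],o['force'],o['gripper_width']); print(rot(o['tcp_rot']).as_matrix().round(3))
delta([.438,.2475,.2])
c=cal('wrist'); print(c[2],c[3].as_matrix())
E
```

```text
1.55 [0.3799642  0.33369193 0.23145865] [-1.08436132  0.19132045  0.32290335  1.94343577 -0.06839265  1.01783947
 -0.78865324] [-0.05493224  0.27340859 -0.54828688] 0.08498800916863554
[[ 0.001  0.998 -0.058]
 [-0.002 -0.058 -0.998]
 [-1.     0.001  0.002]]
t [0.317 0.629 0.826]
[0.3835811  0.40629953 0.37433709] [[ 0.99831002 -0.05636989 -0.01412563]
 [-0.05805689 -0.95677671 -0.2849697 ]
 [ 0.00254864  0.2853082  -0.95843244]]
```

```bash
cat >> h.py <<'E'
def blobs(n,which,f):
    c=cal(n); im=env.capture(n); cv2.imwrite('pics/raw_'+f,im[:,:,::-1])
    h=cv2.cvtColor(im,cv2.COLOR_RGB2HSV); H,S,V=[h[:,:,i].astype(int) for i in range(3)]
    m={'red':((H<8)|(H>172))&(S>130)&(V>90),'blue':(H>100)&(H<130)&(S>120)&(V>80),'white':(S<45)&(V>165)}[which]
    nn,lab,st,ce=cv2.connectedComponentsWithStats(m.astype('uint8'))
    return c,[(ce[i],st[i]) for i in range(1,nn) if st[i][4]>60]
E
python3 - <<'E'
from h import *
c=cal('wrist')
for n,z in (('red',.085),('blue',.068)):
    c,b=blobs('wrist',n,f'w2{n}.png')
    for ce,st in b: print(n,ce.round(1),st,px2w('wrist',[ce],z,c)[0].round(4))
print(w2px('wrist',[[.438,.2475,.085],[.438,.143,.068]],c))
im=cv2.imread('pics/raw_w2red.png'); cv2.imwrite('pics/w2.png',im)
E
```

```text
red [200.3  21.1] [191   0  20  44 437] [0.3357 0.4887 0.085 ]
red [212.   58.8] [205  44  15  28 238] [0.3434 0.4554 0.085 ]
red [250.9  81.3] [244  73  16  18 109] [0.38   0.4326 0.085 ]
red [307.6 243.4] [292 226  34  35 905] [0.4353 0.2506 0.085 ]
blue [307.1 308.1] [296 296  24  25 450] [0.4359 0.1475 0.068 ]
[[311.3943984  248.06501564]
 [308.62608194 310.73375414]]
```

View pics/w2.png

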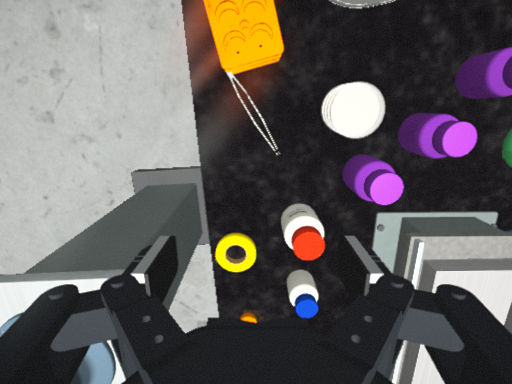

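Wrist view: big red cap at (308,243), blue cap at (307,308). Both agree with the top view to about 4 mm.

Emit:
move_arm(rows=[{"tx":0.1,"ty":0.3,"tz":0.4,"wx":0,"wy":0,"wz":0,"grip":-1},{"tx":0.2,"ty":0.5,"tz":0.7,"wx":0,"wy":0,"wz":0,"grip":-1},{"tx":0.3,"ty":0.62,"tz":0.81,"wx":0,"wy":0,"wz":0,"grip":-1},{"tx":0.3,"ty":0.62,"tz":0.81,"wx":0,"wy":0,"wz":0,"grip":-1}])

```text
time: 2.05
position: [0.4347, 0.2536, 0.2001]
tcp_rot: [-0.487, -0.512, -0.487, 0.514]
force: [-0.6, -0.3, 0.2]
gripper_width: 0.0852
```

Emit:
move_arm(rows=[{"tx":0.25,"ty":0,"tz":0,"wx":0,"wy":0,"wz":0,"grip":-1},{"tx":0.5,"ty":0,"tz":0,"wx":0,"wy":0,"wz":0,"grip":-1},{"tx":0.75,"ty":0,"tz":0,"wx":0,"wy":0,"wz":0,"grip":-1},{"tx":1,"ty":0,"tz":0,"wx":0,"wy":0,"wz":0,"grip":-1}])

```text
time: 2.45
position: [0.4334, 0.258, 0.1007]
tcp_rot: [0.488, 0.511, 0.489, -0.511]
force: [0.0, 0.3, 0.6]
gripper_width: 0.0852
```

Emit:
move_arm(rows=[{"tx":0.2,"ty":0,"tz":0,"wx":0,"wy":0,"wz":0,"grip":-1},{"tx":0.4,"ty":0,"tz":0,"wx":0,"wy":0,"wz":0,"grip":-1},{"tx":0.6,"ty":0,"tz":0,"wx":0,"wy":0,"wz":0,"grip":-1},{"tx":0.79,"ty":0,"tz":0,"wx":0,"wy":0,"wz":0,"grip":-1},{"tx":0.79,"ty":0,"tz":0,"wx":0,"wy":0,"wz":0,"grip":-1}])

```text
time: 2.95
position: [0.432, 0.2568, 0.0204]
tcp_rot: [-0.488, -0.51, -0.489, 0.513]
force: [-0.4, 0.4, 0.3]
gripper_width: 0.0854
```

Emit:
move_arm(rows=[{"tx":0,"ty":0,"tz":0,"wx":0,"wy":0,"wz":0,"grip":1},{"tx":0,"ty":0,"tz":0,"wx":0,"wy":0,"wz":0,"grip":1},{"tx":0,"ty":0,"tz":0,"wx":0,"wy":0,"wz":0,"grip":1},{"tx":0,"ty":0,"tz":0,"wx":0,"wy":0,"wz":0,"grip":1},{"tx":0,"ty":0,"tz":0,"wx":0,"wy":0,"wz":0,"grip":1}])

```text
time: 3.45
position: [0.4355, 0.2563, 0.0239]
tcp_rot: [0.488, 0.513, 0.488, -0.511]
force: [-0.2, 1.3, 5.8]
gripper_width: 0.0493
```

Emit:
move_arm(rows=[{"tx":0,"ty":0,"tz":0,"wx":0,"wy":0,"wz":0,"grip":1},{"tx":0,"ty":0,"tz":0,"wx":0,"wy":0,"wz":0,"grip":1},{"tx":0,"ty":0,"tz":0,"wx":0,"wy":0,"wz":0,"grip":1}])

```text
time: 3.75
position: [0.4355, 0.2562, 0.0239]
tcp_rot: [0.488, 0.513, 0.488, -0.511]
force: [0.0, 0.9, 6.7]
gripper_width: 0.0495
```

Emit:
move_arm(rows=[{"tx":-0.15,"ty":0,"tz":0,"wx":0,"wy":0,"wz":0,"grip":1},{"tx":-0.4,"ty":0,"tz":0,"wx":0,"wy":0,"wz":0,"grip":1},{"tx":-0.7,"ty":0,"tz":0,"wx":0,"wy":0,"wz":0,"grip":1},{"tx":-1,"ty":0,"tz":0,"wx":0,"wy":0,"wz":0,"grip":1},{"tx":-1,"ty":0,"tz":0,"wx":0,"wy":0,"wz":0,"grip":1}])

```text
time: 4.25
position: [0.437, 0.2565, 0.1264]
tcp_rot: [0.488, 0.515, 0.488, -0.509]
force: [0.2, 0.3, -1.2]
gripper_width: 0.0496
```

Emit:
move_arm(rows=[{"tx":-0.3,"ty":0,"tz":0,"wx":0,"wy":0,"wz":0,"grip":1},{"tx":-0.6,"ty":0,"tz":0,"wx":0,"wy":0,"wz":0,"grip":1},{"tx":-0.9,"ty":0,"tz":0,"wx":0,"wy":0,"wz":0,"grip":1},{"tx":-0.9,"ty":0,"tz":0,"wx":0,"wy":0,"wz":0,"grip":1}])

```text
time: 4.65
position: [0.4365, 0.2562, 0.2157]
tcp_rot: [0.488, 0.515, 0.488, -0.509]
force: [0.0, -0.2, -0.5]
gripper_width: 0.0495
```

```bash
cat >> h.py <<'E'
O=np.array([.622,-.043]); SY=np.array([.048,.9988]); SX=np.array([.9988,-.048])
def stand(x,y,z): return np.r_[O+SX*x+SY*y,z]
def st(*tg):
    o=env.get_obs(); r=rot(o['tcp_rot']); p=np.array(o['position'])
    print('t',round(o['time'],2),'p',p.round(4),'j',np.round(o['joints'],2),'F',np.round(o['force'],1),'w',round(o['gripper_width'],4))
    m=r.as_matrix(); print('xax',m[:,0].round(3),'yhead',np.degrees(np.arctan2(m[1,1],m[0,1])).round(2))
    for g in tg: print('to',np.round(g,4),'units',(r.inv().apply(np.array(g)-p)*10).round(3))
E
python3 - <<'E'
from h import *
st(stand(0,.153+.078,.2),stand(0,.231,.12))
E
```

```text
t 4.65 p [0.4365 0.2562 0.2157] j [-0.95  0.21  0.39  1.97 -0.1   0.97 -0.56] F [ 0.  -0.2 -0.5] w 0.0495
xax [ 0.006  0.005 -1.   ] yhead -2.77
to [0.6331 0.1877 0.2   ] units [0.164 1.996 0.59 ]
to [0.6331 0.1877 0.12  ] units [0.964 1.992 0.594]
```

Emit:
move_arm(rows=[{"tx":0,"ty":0.2,"tz":0.1,"wx":0,"wy":0,"wz":0,"grip":1},{"tx":0,"ty":0.5,"tz":0.2,"wx":0,"wy":0,"wz":0,"grip":1},{"tx":0,"ty":0.8,"tz":0.3,"wx":0,"wy":0,"wz":0,"grip":1},{"tx":0,"ty":1,"tz":0.3,"wx":0,"wy":0,"wz":0,"grip":1}])

```text
time: 5.05
position: [0.5342, 0.2176, 0.2109]
tcp_rot: [-0.487, -0.512, -0.487, 0.513]
force: [-0.1, 0.4, -0.5]
gripper_width: 0.0495
```

Emit:
move_arm(rows=[{"tx":0,"ty":0.3,"tz":0.1,"wx":0,"wy":0,"wz":0,"grip":1},{"tx":0,"ty":0.6,"tz":0.2,"wx":0,"wy":0,"wz":0,"grip":1},{"tx":0,"ty":0.85,"tz":0.26,"wx":0,"wy":0,"wz":0,"grip":1},{"tx":0,"ty":0.99,"tz":0.26,"wx":0,"wy":0,"wz":0,"grip":1},{"tx":0,"ty":0.99,"tz":0.26,"wx":0,"wy":0,"wz":0,"grip":1}])

```text
time: 5.55
position: [0.6314, 0.1883, 0.2101]
tcp_rot: [-0.487, -0.512, -0.487, 0.513]
force: [-0.1, -0.3, -1.3]
gripper_width: 0.0495
```

```bash
python3 - <<'E'
from h import *
st(stand(0,.234,.118))
c=cal('top'); im=snap('top','t2.png',(150,130,380,270),3.4)
E
```

```text
t 5.55 p [0.6314 0.1883 0.2101] j [-0.66  0.48  0.43  1.62 -0.22  1.09 -0.21] F [-0.1 -0.3 -1.3] w 0.0495
xax [-0.002 -0.002 -1.   ] yhead -2.89
to [0.6332 0.1907 0.118 ] units [ 0.921  0.018 -0.027]
```

View pics/t2.png

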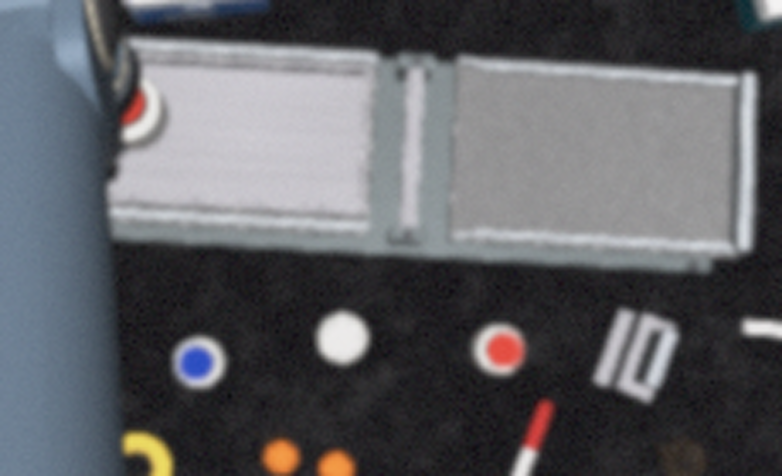

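The red-capped big bottle hangs upright over the left of the tray at crop (130,106); the other bottles and the saddle are unmoved.

```bash
python3 - <<'E'
from h import *
f=lambda u,v:(150+u/3.4-.5,130+v/3.4-.5)
print(px2w('top',[f(128,106)],.271), px2w('top',[f(163,105)],.24))
E
```

```text
[[0.62594595 0.17277944 0.271     ]] [[0.63205817 0.15192828 0.24      ]]
```

Emit:
move_arm(rows=[{"tx":0.2,"ty":0.02,"tz":0,"wx":0,"wy":0,"wz":0,"grip":1},{"tx":0.4,"ty":0.02,"tz":0,"wx":0,"wy":0,"wz":0,"grip":1},{"tx":0.6,"ty":0.02,"tz":0,"wx":0,"wy":0,"wz":0,"grip":1},{"tx":0.75,"ty":0.02,"tz":0,"wx":0,"wy":0,"wz":0,"grip":1},{"tx":0.75,"ty":0.02,"tz":0,"wx":0,"wy":0,"wz":0,"grip":1}])

```text
time: 6.1
position: [0.63, 0.1896, 0.1345]
tcp_rot: [-0.487, -0.51, -0.489, 0.514]
force: [-0.3, -0.4, -1.1]
gripper_width: 0.0497
```

Emit:
move_arm(rows=[{"tx":0.06,"ty":0,"tz":-0.03,"wx":0,"wy":0,"wz":0,"grip":1},{"tx":0.12,"ty":0,"tz":-0.03,"wx":0,"wy":0,"wz":0,"grip":1},{"tx":0.15,"ty":0,"tz":-0.03,"wx":0,"wy":0,"wz":0,"grip":1},{"tx":0.15,"ty":0,"tz":-0.03,"wx":0,"wy":0,"wz":0,"grip":1}])

```text
time: 6.5
position: [0.6327, 0.1924, 0.1221]
tcp_rot: [-0.488, -0.512, -0.488, 0.512]
force: [1.5, -0.2, -2.0]
gripper_width: 0.0497
```

Emit:
move_arm(rows=[{"tx":0.02,"ty":0,"tz":0,"wx":0,"wy":0,"wz":0,"grip":1},{"tx":0.04,"ty":0,"tz":0,"wx":0,"wy":0,"wz":0,"grip":1},{"tx":0.04,"ty":0,"tz":0,"wx":0,"wy":0,"wz":0,"grip":1}])

```text
time: 6.8
position: [0.6327, 0.1923, 0.1181]
tcp_rot: [-0.488, -0.512, -0.488, 0.512]
force: [0.5, -0.5, -1.4]
gripper_width: 0.0494
```

Emit:
move_arm(rows=[{"tx":0.02,"ty":0,"tz":0,"wx":0,"wy":0,"wz":0,"grip":1},{"tx":0.03,"ty":0,"tz":0,"wx":0,"wy":0,"wz":0,"grip":1},{"tx":0.03,"ty":0,"tz":0,"wx":0,"wy":0,"wz":0,"grip":1}])

```text
time: 7.1
position: [0.633, 0.1924, 0.1159]
tcp_rot: [0.488, 0.512, 0.488, -0.512]
force: [-0.5, 0.1, 3.3]
gripper_width: 0.0497
```

Emit:
move_arm(rows=[{"tx":0,"ty":0,"tz":0,"wx":0,"wy":0,"wz":0,"grip":-0.2},{"tx":0,"ty":0,"tz":0,"wx":0,"wy":0,"wz":0,"grip":-0.45},{"tx":0,"ty":0,"tz":0,"wx":0,"wy":0,"wz":0,"grip":-0.55},{"tx":0,"ty":0,"tz":0,"wx":0,"wy":0,"wz":0,"grip":-0.55},{"tx":0,"ty":0,"tz":0,"wx":0,"wy":0,"wz":0,"grip":-0.55}])

```text
time: 7.6
position: [0.6328, 0.1924, 0.1152]
tcp_rot: [-0.488, -0.512, -0.488, 0.512]
force: [0.3, -0.1, -0.7]
gripper_width: 0.0661
```

Emit:
move_arm(rows=[{"tx":-0.1,"ty":0,"tz":0,"wx":0,"wy":0,"wz":0,"grip":-0.55},{"tx":-0.3,"ty":0,"tz":0,"wx":0,"wy":0,"wz":0,"grip":-0.55},{"tx":-0.65,"ty":0,"tz":0,"wx":0,"wy":0,"wz":0,"grip":-0.55},{"tx":-1,"ty":0,"tz":0,"wx":0,"wy":0,"wz":0,"grip":-0.8},{"tx":-1,"ty":0,"tz":0,"wx":0,"wy":0,"wz":0,"grip":-1}])

```text
time: 8.1
position: [0.6362, 0.1927, 0.222]
tcp_rot: [0.489, 0.516, 0.486, -0.508]
force: [0.8, 0.2, 0.4]
gripper_width: 0.085
```

Emit:
move_arm(rows=[{"tx":0,"ty":-0.3,"tz":0.1,"wx":0,"wy":0,"wz":0,"grip":-1},{"tx":0,"ty":-0.6,"tz":0.2,"wx":0,"wy":0,"wz":0,"grip":-1},{"tx":0,"ty":-0.95,"tz":0.3,"wx":0,"wy":0,"wz":0,"grip":-1},{"tx":0,"ty":-0.95,"tz":0.3,"wx":0,"wy":0,"wz":0,"grip":-1}])

```text
time: 8.5
position: [0.532, 0.1656, 0.215]
tcp_rot: [-0.486, -0.511, -0.489, 0.513]
force: [0.3, -0.5, -0.1]
gripper_width: 0.0851
```

Emit:
move_arm(rows=[{"tx":0,"ty":-0.3,"tz":0.1,"wx":0,"wy":0,"wz":0,"grip":-1},{"tx":0,"ty":-0.6,"tz":0.2,"wx":0,"wy":0,"wz":0,"grip":-1},{"tx":0,"ty":-0.95,"tz":0.28,"wx":0,"wy":0,"wz":0,"grip":-1},{"tx":0,"ty":-0.95,"tz":0.28,"wx":0,"wy":0,"wz":0,"grip":-1},{"tx":0,"ty":-0.95,"tz":0.28,"wx":0,"wy":0,"wz":0,"grip":-1}])

```text
time: 9.0
position: [0.4407, 0.1439, 0.216]
tcp_rot: [0.488, 0.513, 0.488, -0.511]
force: [0.4, 0.1, -0.1]
gripper_width: 0.0854
```

```bash
python3 - <<'E'
from h import *
st([.438,.1435,.018])
for cam in ('wrist','top'):
  c,b=blobs(cam,'blue',f'{cam}3.png')
  for ce,s in b: print(cam,'blue',ce.round(1),s,px2w(cam,[ce],.068,c)[0].round(4))
  c,b=blobs(cam,'red',f'{cam}3r.png')
  for ce,s in b: print(cam,'red',ce.round(1),s,px2w(cam,[ce],.177,c)[0].round(4),px2w(cam,[ce],.068,c)[0].round(4))
E
```

```text
t 9.0 p [0.4407 0.1439 0.216 ] j [-0.81  0.14  0.45  2.06 -0.07  0.96 -0.37] F [ 0.4  0.1 -0.1] w 0.0854
xax [ 0.002  0.001 -1.   ] yhead -2.75
to [0.438  0.1435 0.018 ] units [ 1.98  -0.029  0.009]
wrist blue [253.4 178.9] [241 165  26  29 611] [0.437 0.143 0.068]
wrist red [501.2 147.2] [487 121  25  51 946] [0.6094 0.1844 0.177 ] [0.7082 0.1653 0.068 ]
top blue [180.1  83.1] [175  79  10  10  80] [0.9014 0.2325 0.068 ]
top red [188.6 164.3] [182 158  14  13 125] [0.6322 0.1836 0.177 ] [0.6498 0.2006 0.068 ]
top red [298.2 232.6] [294 229  10   8  62] [ 0.4509 -0.1086  0.177 ] [ 0.448  -0.1245  0.068 ]
top red [308.1 254.5] [304 248   9  14  75] [ 0.393  -0.1347  0.177 ] [ 0.3837 -0.1535  0.068 ]
```

Emit:
move_arm(rows=[{"tx":0.25,"ty":-0.02,"tz":0,"wx":0,"wy":0,"wz":0,"grip":-1},{"tx":0.5,"ty":-0.02,"tz":0,"wx":0,"wy":0,"wz":0,"grip":-1},{"tx":0.75,"ty":-0.02,"tz":0,"wx":0,"wy":0,"wz":0,"grip":-1},{"tx":1,"ty":-0.02,"tz":0,"wx":0,"wy":0,"wz":0,"grip":-1},{"tx":1,"ty":-0.02,"tz":0,"wx":0,"wy":0,"wz":0,"grip":-1}])

```text
time: 9.7
position: [0.4368, 0.1429, 0.1126]
tcp_rot: [-0.487, -0.51, -0.488, 0.514]
force: [0.2, -1.0, 0.1]
gripper_width: 0.0857
```

Emit:
move_arm(rows=[{"tx":0.1,"ty":0,"tz":0,"wx":0,"wy":0,"wz":0,"grip":-1},{"tx":0.2,"ty":0,"tz":0,"wx":0,"wy":0,"wz":0,"grip":-1},{"tx":0.3,"ty":0,"tz":0,"wx":0,"wy":0,"wz":0,"grip":-1},{"tx":0.3,"ty":0,"tz":0,"wx":0,"wy":0,"wz":0,"grip":-1}])

```text
time: 10.1
position: [0.4376, 0.1435, 0.0844]
tcp_rot: [-0.488, -0.511, -0.488, 0.513]
force: [-0.8, -0.4, 0.4]
gripper_width: 0.0854
```

```bash
python3 - <<'E'
from h import *
st([.4375,.143,.018])
E
```

```text
t 10.1 p [0.4376 0.1435 0.0844] j [-0.74  0.34  0.4   2.19 -0.22  0.65 -0.24] F [-0.8 -0.4  0.4] w 0.0854
xax [-0.002 -0.001 -1.   ] yhead -2.77
to [0.4375 0.143  0.018 ] units [0.664 0.    0.005]
```

Emit:
move_arm(rows=[{"tx":0.2,"ty":0,"tz":0,"wx":0,"wy":0,"wz":0,"grip":-1},{"tx":0.4,"ty":0,"tz":0,"wx":0,"wy":0,"wz":0,"grip":-1},{"tx":0.55,"ty":0,"tz":0,"wx":0,"wy":0,"wz":0,"grip":-1},{"tx":0.65,"ty":0,"tz":0,"wx":0,"wy":0,"wz":0,"grip":-1},{"tx":0.65,"ty":0,"tz":0,"wx":0,"wy":0,"wz":0,"grip":-1}])

```text
time: 10.6
position: [0.4377, 0.1435, 0.0196]
tcp_rot: [-0.488, -0.511, -0.488, 0.513]
force: [-0.6, 0.1, -0.3]
gripper_width: 0.0854
```

Emit:
move_arm(rows=[{"tx":0,"ty":0,"tz":0,"wx":0,"wy":0,"wz":0,"grip":1},{"tx":0,"ty":0,"tz":0,"wx":0,"wy":0,"wz":0,"grip":1},{"tx":0,"ty":0,"tz":0,"wx":0,"wy":0,"wz":0,"grip":1},{"tx":0,"ty":0,"tz":0,"wx":0,"wy":0,"wz":0,"grip":1},{"tx":0,"ty":0,"tz":0,"wx":0,"wy":0,"wz":0,"grip":1}])

```text
time: 11.1
position: [0.4384, 0.144, 0.0213]
tcp_rot: [0.488, 0.512, 0.488, -0.512]
force: [-2.1, -0.7, 7.9]
gripper_width: 0.0394
```

Emit:
move_arm(rows=[{"tx":0,"ty":0,"tz":0,"wx":0,"wy":0,"wz":0,"grip":1},{"tx":0,"ty":0,"tz":0,"wx":0,"wy":0,"wz":0,"grip":1},{"tx":0,"ty":0,"tz":0,"wx":0,"wy":0,"wz":0,"grip":1}])

```text
time: 11.4
position: [0.4384, 0.144, 0.0213]
tcp_rot: [0.488, 0.512, 0.488, -0.512]
force: [-1.8, -0.7, 7.3]
gripper_width: 0.0392
```

Emit:
move_arm(rows=[{"tx":-0.15,"ty":0,"tz":0,"wx":0,"wy":0,"wz":0,"grip":1},{"tx":-0.4,"ty":0,"tz":0,"wx":0,"wy":0,"wz":0,"grip":1},{"tx":-0.7,"ty":0,"tz":0,"wx":0,"wy":0,"wz":0,"grip":1},{"tx":-1,"ty":0,"tz":0,"wx":0,"wy":0,"wz":0,"grip":1},{"tx":-1,"ty":0,"tz":0,"wx":0,"wy":0,"wz":0,"grip":1}])

```text
time: 11.9
position: [0.4408, 0.1447, 0.1239]
tcp_rot: [0.488, 0.515, 0.487, -0.509]
force: [0.5, -0.2, -0.4]
gripper_width: 0.0391
```

Emit:
move_arm(rows=[{"tx":-0.3,"ty":0,"tz":0,"wx":0,"wy":0,"wz":0,"grip":1},{"tx":-0.6,"ty":0,"tz":0,"wx":0,"wy":0,"wz":0,"grip":1},{"tx":-0.95,"ty":0,"tz":0,"wx":0,"wy":0,"wz":0,"grip":1},{"tx":-0.95,"ty":0,"tz":0,"wx":0,"wy":0,"wz":0,"grip":1}])

```text
time: 12.3
position: [0.4406, 0.1446, 0.2188]
tcp_rot: [0.488, 0.515, 0.487, -0.509]
force: [0.6, 0.1, -0.7]
gripper_width: 0.0392
```

```bash
python3 - <<'E'
from h import *
st(stand(0,.173,.2))
E
```

```text
t 12.3 p [0.4406 0.1446 0.2188] j [-0.83  0.13  0.47  2.06 -0.07  0.96 -0.37] F [ 0.6  0.1 -0.7] w 0.0392
xax [ 0.007  0.005 -1.   ] yhead -2.76
to [0.6303 0.1298 0.2   ] units [0.201 1.9   0.058]
```

Emit:
move_arm(rows=[{"tx":0,"ty":0.2,"tz":0,"wx":0,"wy":0,"wz":0,"grip":1},{"tx":0,"ty":0.5,"tz":0,"wx":0,"wy":0,"wz":0,"grip":1},{"tx":0,"ty":0.8,"tz":0,"wx":0,"wy":0,"wz":0,"grip":1},{"tx":0,"ty":1,"tz":0,"wx":0,"wy":0,"wz":0,"grip":1}])

```text
time: 12.7
position: [0.5391, 0.1386, 0.2137]
tcp_rot: [-0.488, -0.511, -0.488, 0.513]
force: [0.7, 0.6, -0.6]
gripper_width: 0.0393
```

Emit:
move_arm(rows=[{"tx":0,"ty":0.3,"tz":0.05,"wx":0,"wy":0,"wz":0,"grip":1},{"tx":0,"ty":0.6,"tz":0.05,"wx":0,"wy":0,"wz":0,"grip":1},{"tx":0,"ty":0.8,"tz":0.05,"wx":0,"wy":0,"wz":0,"grip":1},{"tx":0,"ty":0.9,"tz":0.05,"wx":0,"wy":0,"wz":0,"grip":1},{"tx":0,"ty":0.9,"tz":0.05,"wx":0,"wy":0,"wz":0,"grip":1}])

```text
time: 13.2
position: [0.6278, 0.1292, 0.2136]
tcp_rot: [-0.487, -0.511, -0.488, 0.513]
force: [-1.2, -0.1, -1.3]
gripper_width: 0.0393
```

```bash
python3 - <<'E'
from h import *
st(stand(0,.173,.115))
E
```

```text
t 13.2 p [0.6278 0.1292 0.2136] j [-0.62  0.46  0.49  1.66 -0.24  1.09 -0.11] F [-1.2 -0.1 -1.3] w 0.0393
xax [-0.002 -0.001 -1.   ] yhead -2.8
to [0.6303 0.1298 0.115 ] units [ 0.986  0.027 -0.009]
```

Emit:
move_arm(rows=[{"tx":0.2,"ty":0.02,"tz":0,"wx":0,"wy":0,"wz":0,"grip":1},{"tx":0.4,"ty":0.02,"tz":0,"wx":0,"wy":0,"wz":0,"grip":1},{"tx":0.65,"ty":0.02,"tz":0,"wx":0,"wy":0,"wz":0,"grip":1},{"tx":0.9,"ty":0.02,"tz":0,"wx":0,"wy":0,"wz":0,"grip":1},{"tx":0.93,"ty":0.02,"tz":0,"wx":0,"wy":0,"wz":0,"grip":1}])

```text
time: 13.7
position: [0.6258, 0.1296, 0.1188]
tcp_rot: [-0.486, -0.509, -0.49, 0.514]
force: [0.1, -0.1, -1.1]
gripper_width: 0.0396
```

Emit:
move_arm(rows=[{"tx":0.02,"ty":0,"tz":0,"wx":0,"wy":0,"wz":0,"grip":1},{"tx":0.04,"ty":0,"tz":0,"wx":0,"wy":0,"wz":0,"grip":1},{"tx":0.04,"ty":0,"tz":0,"wx":0,"wy":0,"wz":0,"grip":1}])

```text
time: 14.0
position: [0.6303, 0.1296, 0.1194]
tcp_rot: [0.488, 0.513, 0.488, -0.511]
force: [0.2, 0.8, 0.4]
gripper_width: 0.0394
```

Emit:
move_arm(rows=[{"tx":0.02,"ty":0,"tz":0,"wx":0,"wy":0,"wz":0,"grip":1},{"tx":0.04,"ty":0,"tz":0,"wx":0,"wy":0,"wz":0,"grip":1},{"tx":0.06,"ty":0,"tz":0,"wx":0,"wy":0,"wz":0,"grip":1},{"tx":0.06,"ty":0,"tz":0,"wx":0,"wy":0,"wz":0,"grip":1}])

```text
time: 14.4
position: [0.63, 0.1295, 0.1134]
tcp_rot: [0.488, 0.512, 0.488, -0.512]
force: [-2.9, 0.2, 5.4]
gripper_width: 0.039
```

Emit:
move_arm(rows=[{"tx":0,"ty":0,"tz":0,"wx":0,"wy":0,"wz":0,"grip":0},{"tx":0,"ty":0,"tz":0,"wx":0,"wy":0,"wz":0,"grip":-0.2},{"tx":0,"ty":0,"tz":0,"wx":0,"wy":0,"wz":0,"grip":-0.35},{"tx":0,"ty":0,"tz":0,"wx":0,"wy":0,"wz":0,"grip":-0.35},{"tx":0,"ty":0,"tz":0,"wx":0,"wy":0,"wz":0,"grip":-0.35}])

```text
time: 14.9
position: [0.6298, 0.1294, 0.1122]
tcp_rot: [-0.488, -0.512, -0.488, 0.512]
force: [-0.3, 0.5, 0.4]
gripper_width: 0.0579
```

Emit:
move_arm(rows=[{"tx":-0.1,"ty":0,"tz":0,"wx":0,"wy":0,"wz":0,"grip":-0.35},{"tx":-0.3,"ty":0,"tz":0,"wx":0,"wy":0,"wz":0,"grip":-0.35},{"tx":-0.65,"ty":0,"tz":0,"wx":0,"wy":0,"wz":0,"grip":-0.35},{"tx":-1,"ty":0,"tz":0,"wx":0,"wy":0,"wz":0,"grip":-0.8},{"tx":-1,"ty":0,"tz":0,"wx":0,"wy":0,"wz":0,"grip":-1}])

```text
time: 15.4
position: [0.6332, 0.1294, 0.2187]
tcp_rot: [0.49, 0.515, 0.486, -0.509]
force: [-0.1, 0.8, 0.9]
gripper_width: 0.0834
```

Emit:
move_arm(rows=[{"tx":0,"ty":-0.3,"tz":0.2,"wx":0,"wy":0,"wz":0,"grip":-1},{"tx":0,"ty":-0.6,"tz":0.4,"wx":0,"wy":0,"wz":0,"grip":-1},{"tx":0,"ty":-0.83,"tz":0.6,"wx":0,"wy":0,"wz":0,"grip":-1},{"tx":0,"ty":-0.83,"tz":0.6,"wx":0,"wy":0,"wz":0,"grip":-1}])

```text
time: 15.8
position: [0.5408, 0.0702, 0.2124]
tcp_rot: [-0.486, -0.512, -0.487, 0.514]
force: [0.3, -0.5, 0.9]
gripper_width: 0.0854
```

Emit:
move_arm(rows=[{"tx":0,"ty":-0.3,"tz":0.2,"wx":0,"wy":0,"wz":0,"grip":-1},{"tx":0,"ty":-0.6,"tz":0.4,"wx":0,"wy":0,"wz":0,"grip":-1},{"tx":0,"ty":-0.83,"tz":0.6,"wx":0,"wy":0,"wz":0,"grip":-1},{"tx":0,"ty":-0.83,"tz":0.6,"wx":0,"wy":0,"wz":0,"grip":-1},{"tx":0,"ty":-0.83,"tz":0.6,"wx":0,"wy":0,"wz":0,"grip":-1}])

```text
time: 16.3
position: [0.4588, 0.0179, 0.2128]
tcp_rot: [0.488, 0.513, 0.488, -0.511]
force: [0.1, -0.0, 0.5]
gripper_width: 0.0853
```

```bash
python3 - <<'E'
from h import *
st([.4589,.0173,.018])
for cam,n,z in (('wrist','white',.068),('top','blue',.16),('top','red',.068)):
  c,b=blobs(cam,n,f'{cam}4{n}.png')
  for ce,s in b: print(cam,n,ce.round(1),s,px2w(cam,[ce],z,c)[0].round(4))
print(w2px('wrist',[[.4589,.0173,.068]]))
E
```

```text
t 16.3 p [0.4588 0.0179 0.2128] j [-0.63  0.14  0.56  2.07 -0.09  0.95 -0.08] F [ 0.1 -0.   0.5] w 0.0853
xax [ 0.002  0.001 -1.   ] yhead -2.78
to [0.4589 0.0173 0.018 ] units [ 1.948 -0.002  0.009]
wrist white [410.6 129.7] [  310     0   202   291 27504] [0.6217 0.0624 0.068 ]
wrist white [79.4 74.4] [  22   13  103   91 4001] [0.289  0.1327 0.068 ]
wrist white [48.  43.5] [ 36  28  29  31 225] [0.2644 0.1621 0.068 ]
wrist white [353.6  69.9] [351  51   6  39  98] [0.5592 0.1229 0.068 ]
wrist white [ 21.  222.7] [   0   67   63  255 7574] [ 0.1836 -0.021   0.068 ]
wrist white [256.5 175.4] [239 158  36  36 953] [0.4587 0.0214 0.068 ]
wrist white [110.6 242.4] [  65  189   86  104 4439] [ 0.2837 -0.0507  0.068 ]
wrist white [403.3 264.2] [382 258  44  18 358] [ 0.6307 -0.0974  0.068 ]
wrist white [446.6 263.7] [427 258  34  17 163] [ 0.684  -0.0999  0.068 ]
wrist white [468.8 276.7] [463 263  14  27 106] [ 0.715 -0.12   0.068]
wrist white [254.  272.1] [239 264  31  22 336] [ 0.4498 -0.0986  0.068 ]
wrist white [139.3 277.4] [132 274  13   9  80] [ 0.3092 -0.0993  0.068 ]
wrist white [374.4 277.4] [370 274  13   9  80] [ 0.5968 -0.1139  0.068 ]
wrist white [183.2 282. ] [173 277  21  11 144] [ 0.3623 -0.1082  0.068 ]
wrist white [340.1 301.5] [334 278  17  49 323] [ 0.556  -0.1469  0.068 ]
wrist white [107.4 370.1] [ 86 350  39  34 580] [ 0.2377 -0.2459  0.068 ]
wrist white [ 82.8 378.5] [ 75 372  20  12 103] [ 0.199  -0.2604  0.068 ]
top blue [180.2  83.2] [175  79  10  10  78] [0.8648 0.2152 0.16  ]
top blue [209.9 166.5] [206 162   9  10  68] [0.629  0.1282 0.16  ]
top red [188.6 164.3] [182 158  14  13 126] [0.6499 0.2006 0.068 ]
top red [298.3 232.6] [294 229  10   8  63] [ 0.448  -0.1247  0.068 ]
top red [308.1 254.5] [304 248   9  14  75] [ 0.3837 -0.1535  0.068 ]
[[256.43817596 179.5269189 ]]
```

Emit:
move_arm(rows=[{"tx":0.25,"ty":0,"tz":0,"wx":0,"wy":0,"wz":0,"grip":-1},{"tx":0.5,"ty":0,"tz":0,"wx":0,"wy":0,"wz":0,"grip":-1},{"tx":0.75,"ty":0,"tz":0,"wx":0,"wy":0,"wz":0,"grip":-1},{"tx":1,"ty":0,"tz":0,"wx":0,"wy":0,"wz":0,"grip":-1},{"tx":1,"ty":0,"tz":0,"wx":0,"wy":0,"wz":0,"grip":-1}])

```text
time: 16.95
position: [0.4566, 0.0179, 0.1096]
tcp_rot: [-0.487, -0.509, -0.489, 0.514]
force: [-0.6, -0.6, -0.7]
gripper_width: 0.0856
```

Emit:
move_arm(rows=[{"tx":0.2,"ty":0,"tz":0,"wx":0,"wy":0,"wz":0,"grip":-1},{"tx":0.4,"ty":0,"tz":0,"wx":0,"wy":0,"wz":0,"grip":-1},{"tx":0.7,"ty":0,"tz":0,"wx":0,"wy":0,"wz":0,"grip":-1},{"tx":0.93,"ty":0,"tz":0,"wx":0,"wy":0,"wz":0,"grip":-1},{"tx":0.93,"ty":0,"tz":0,"wx":0,"wy":0,"wz":0,"grip":-1}])

```text
time: 17.45
position: [0.4575, 0.018, 0.0179]
tcp_rot: [-0.487, -0.511, -0.489, 0.513]
force: [-0.1, -0.7, 0.7]
gripper_width: 0.0856
```

Emit:
move_arm(rows=[{"tx":0,"ty":0,"tz":0,"wx":0,"wy":0,"wz":0,"grip":1},{"tx":0,"ty":0,"tz":0,"wx":0,"wy":0,"wz":0,"grip":1},{"tx":0,"ty":0,"tz":0,"wx":0,"wy":0,"wz":0,"grip":1},{"tx":0,"ty":0,"tz":0,"wx":0,"wy":0,"wz":0,"grip":1},{"tx":0,"ty":0,"tz":0,"wx":0,"wy":0,"wz":0,"grip":1}])

```text
time: 17.95
position: [0.4591, 0.0179, 0.0209]
tcp_rot: [0.488, 0.513, 0.488, -0.511]
force: [-1.7, 0.4, 9.4]
gripper_width: 0.04
```

Emit:
move_arm(rows=[{"tx":0,"ty":0,"tz":0,"wx":0,"wy":0,"wz":0,"grip":1},{"tx":0,"ty":0,"tz":0,"wx":0,"wy":0,"wz":0,"grip":1},{"tx":0,"ty":0,"tz":0,"wx":0,"wy":0,"wz":0,"grip":1}])

```text
time: 18.25
position: [0.4591, 0.0179, 0.0209]
tcp_rot: [0.488, 0.513, 0.488, -0.511]
force: [-1.4, 0.2, 8.7]
gripper_width: 0.0399
```

Emit:
move_arm(rows=[{"tx":-0.15,"ty":0,"tz":0,"wx":0,"wy":0,"wz":0,"grip":1},{"tx":-0.4,"ty":0,"tz":0,"wx":0,"wy":0,"wz":0,"grip":1},{"tx":-0.7,"ty":0,"tz":0,"wx":0,"wy":0,"wz":0,"grip":1},{"tx":-1,"ty":0,"tz":0,"wx":0,"wy":0,"wz":0,"grip":1},{"tx":-1,"ty":0,"tz":0,"wx":0,"wy":0,"wz":0,"grip":1}])

```text
time: 18.75
position: [0.461, 0.0178, 0.1232]
tcp_rot: [0.489, 0.515, 0.486, -0.509]
force: [0.0, -0.1, -0.0]
gripper_width: 0.0395
```

Emit:
move_arm(rows=[{"tx":-0.3,"ty":0,"tz":0,"wx":0,"wy":0,"wz":0,"grip":1},{"tx":-0.6,"ty":0,"tz":0,"wx":0,"wy":0,"wz":0,"grip":1},{"tx":-0.95,"ty":0,"tz":0,"wx":0,"wy":0,"wz":0,"grip":1},{"tx":-0.95,"ty":0,"tz":0,"wx":0,"wy":0,"wz":0,"grip":1}])

```text
time: 19.15
position: [0.4608, 0.0178, 0.218]
tcp_rot: [0.489, 0.515, 0.487, -0.509]
force: [0.9, -0.0, -1.0]
gripper_width: 0.0395
```

```bash
python3 - <<'E'
from h import *
st(stand(0,.122,.2))
E
```

```text
t 19.15 p [0.4608 0.0178 0.218 ] j [-0.66  0.13  0.59  2.07 -0.09  0.96 -0.07] F [ 0.9 -0.  -1. ] w 0.0395
xax [ 0.008  0.003 -1.   ] yhead -2.76
to [0.6279 0.0789 0.2   ] units [ 0.196  1.638 -0.69 ]
```

Emit:
move_arm(rows=[{"tx":0,"ty":0.2,"tz":-0.1,"wx":0,"wy":0,"wz":0,"grip":1},{"tx":0,"ty":0.5,"tz":-0.2,"wx":0,"wy":0,"wz":0,"grip":1},{"tx":0,"ty":0.82,"tz":-0.35,"wx":0,"wy":0,"wz":0,"grip":1},{"tx":0,"ty":0.82,"tz":-0.35,"wx":0,"wy":0,"wz":0,"grip":1}])

```text
time: 19.55
position: [0.5446, 0.0511, 0.2129]
tcp_rot: [0.489, 0.511, 0.488, -0.511]
force: [-0.9, 0.2, -1.6]
gripper_width: 0.0395
```

Emit:
move_arm(rows=[{"tx":0,"ty":0.3,"tz":-0.1,"wx":0,"wy":0,"wz":0,"grip":1},{"tx":0,"ty":0.6,"tz":-0.25,"wx":0,"wy":0,"wz":0,"grip":1},{"tx":0,"ty":0.83,"tz":-0.34,"wx":0,"wy":0,"wz":0,"grip":1},{"tx":0,"ty":0.83,"tz":-0.34,"wx":0,"wy":0,"wz":0,"grip":1},{"tx":0,"ty":0.83,"tz":-0.34,"wx":0,"wy":0,"wz":0,"grip":1}])

```text
time: 20.05
position: [0.6251, 0.0781, 0.2127]
tcp_rot: [-0.487, -0.511, -0.488, 0.513]
force: [-0.4, -0.5, -1.1]
gripper_width: 0.0393
```

Emit:
move_arm(rows=[{"tx":0.2,"ty":0,"tz":0,"wx":0,"wy":0,"wz":0,"grip":1},{"tx":0.4,"ty":0,"tz":0,"wx":0,"wy":0,"wz":0,"grip":1},{"tx":0.6,"ty":0,"tz":0,"wx":0,"wy":0,"wz":0,"grip":1},{"tx":0.6,"ty":0,"tz":0,"wx":0,"wy":0,"wz":0,"grip":1},{"tx":0.6,"ty":0,"tz":0,"wx":0,"wy":0,"wz":0,"grip":1}])

```text
time: 20.55
position: [0.6254, 0.0779, 0.1544]
tcp_rot: [-0.487, -0.512, -0.488, 0.512]
force: [0.3, -0.2, -0.6]
gripper_width: 0.0396
```

```bash
python3 - <<'E'
from h import *
st(stand(0,.122,.113))
E
```

```text
t 20.55 p [0.6254 0.0779 0.1544] j [-0.56  0.51  0.52  1.75 -0.3   0.97  0.02] F [ 0.3 -0.2 -0.6] w 0.0396
xax [-0.001 -0.    -1.   ] yhead -2.81
to [0.6279 0.0789 0.113 ] units [ 0.414  0.024 -0.011]
```

Emit:
move_arm(rows=[{"tx":0.1,"ty":0.02,"tz":0,"wx":0,"wy":0,"wz":0,"grip":1},{"tx":0.2,"ty":0.02,"tz":0,"wx":0,"wy":0,"wz":0,"grip":1},{"tx":0.3,"ty":0.02,"tz":0,"wx":0,"wy":0,"wz":0,"grip":1},{"tx":0.37,"ty":0.02,"tz":0,"wx":0,"wy":0,"wz":0,"grip":1},{"tx":0.37,"ty":0.02,"tz":0,"wx":0,"wy":0,"wz":0,"grip":1}])

```text
time: 21.05
position: [0.6274, 0.0784, 0.1158]
tcp_rot: [-0.487, -0.511, -0.488, 0.513]
force: [0.5, 0.1, -0.7]
gripper_width: 0.0394
```

Emit:
move_arm(rows=[{"tx":0.02,"ty":0,"tz":0,"wx":0,"wy":0,"wz":0,"grip":1},{"tx":0.04,"ty":0,"tz":0,"wx":0,"wy":0,"wz":0,"grip":1},{"tx":0.05,"ty":0,"tz":0,"wx":0,"wy":0,"wz":0,"grip":1},{"tx":0.05,"ty":0,"tz":0,"wx":0,"wy":0,"wz":0,"grip":1}])

```text
time: 21.45
position: [0.6286, 0.0784, 0.113]
tcp_rot: [0.488, 0.512, 0.488, -0.512]
force: [-1.7, -0.0, 3.1]
gripper_width: 0.0396
```

Emit:
move_arm(rows=[{"tx":0,"ty":0,"tz":0,"wx":0,"wy":0,"wz":0,"grip":0},{"tx":0,"ty":0,"tz":0,"wx":0,"wy":0,"wz":0,"grip":-0.2},{"tx":0,"ty":0,"tz":0,"wx":0,"wy":0,"wz":0,"grip":-0.35},{"tx":0,"ty":0,"tz":0,"wx":0,"wy":0,"wz":0,"grip":-0.35},{"tx":0,"ty":0,"tz":0,"wx":0,"wy":0,"wz":0,"grip":-0.35}])

```text
time: 21.95
position: [0.6283, 0.0785, 0.1122]
tcp_rot: [-0.488, -0.512, -0.488, 0.512]
force: [-0.6, 0.2, 0.3]
gripper_width: 0.0576
```

Emit:
move_arm(rows=[{"tx":-0.1,"ty":0,"tz":0,"wx":0,"wy":0,"wz":0,"grip":-0.35},{"tx":-0.3,"ty":0,"tz":0,"wx":0,"wy":0,"wz":0,"grip":-0.35},{"tx":-0.65,"ty":0,"tz":0,"wx":0,"wy":0,"wz":0,"grip":-0.35},{"tx":-1,"ty":0,"tz":0,"wx":0,"wy":0,"wz":0,"grip":-0.8},{"tx":-1,"ty":0,"tz":0,"wx":0,"wy":0,"wz":0,"grip":-1}])

```text
time: 22.45
position: [0.6317, 0.0781, 0.2185]
tcp_rot: [0.49, 0.515, 0.486, -0.509]
force: [1.4, -0.1, 0.6]
gripper_width: 0.0833
```

Emit:
move_arm(rows=[{"tx":0,"ty":-0.2,"tz":0.25,"wx":0,"wy":0,"wz":0,"grip":-1},{"tx":0,"ty":-0.4,"tz":0.5,"wx":0,"wy":0,"wz":0,"grip":-1},{"tx":0,"ty":-0.57,"tz":0.7,"wx":0,"wy":0,"wz":0,"grip":-1}])

```text
time: 22.75
position: [0.5667, 0.0097, 0.2123]
tcp_rot: [-0.488, -0.512, -0.488, 0.512]
force: [0.2, -1.0, 1.0]
gripper_width: 0.0857
```

Emit:
move_arm(rows=[{"tx":0,"ty":-0.2,"tz":0.25,"wx":0,"wy":0,"wz":0,"grip":-1},{"tx":0,"ty":-0.4,"tz":0.5,"wx":0,"wy":0,"wz":0,"grip":-1},{"tx":0,"ty":-0.57,"tz":0.7,"wx":0,"wy":0,"wz":0,"grip":-1}])

```text
time: 23.05
position: [0.5062, -0.0574, 0.2123]
tcp_rot: [-0.487, -0.512, -0.488, 0.512]
force: [-0.6, -0.2, 0.2]
gripper_width: 0.0853
```

Emit:
move_arm(rows=[{"tx":0,"ty":-0.2,"tz":0.25,"wx":0,"wy":0,"wz":0,"grip":-1},{"tx":0,"ty":-0.4,"tz":0.5,"wx":0,"wy":0,"wz":0,"grip":-1},{"tx":0,"ty":-0.57,"tz":0.7,"wx":0,"wy":0,"wz":0,"grip":-1},{"tx":0,"ty":-0.57,"tz":0.7,"wx":0,"wy":0,"wz":0,"grip":-1},{"tx":0,"ty":-0.57,"tz":0.7,"wx":0,"wy":0,"wz":0,"grip":-1}])

```text
time: 23.55
position: [0.4473, -0.1232, 0.2125]
tcp_rot: [0.487, 0.513, 0.487, -0.512]
force: [0.3, 0.8, 0.2]
gripper_width: 0.0855
```

```bash
python3 - <<'E'
from h import *
st([.449,-.1235,.018])
for cam,n,z in (('wrist','red',.068),('top','blue',.16),('top','red',.068)):
  c,b=blobs(cam,n,f'{cam}5{n}.png')
  for ce,s in b: print(cam,n,ce.round(1),s,px2w(cam,[ce],z,c)[0].round(4))
E
```

```text
t 23.55 p [ 0.4473 -0.1232  0.2125] j [-0.41  0.15  0.66  2.07 -0.12  0.96  0.26] F [0.3 0.8 0.2] w 0.0855
xax [ 0.001  0.001 -1.   ] yhead -2.84
to [ 0.449  -0.1235  0.018 ] units [1.945 0.016 0.004]
wrist red [178.5  44.2] [168  26  21  39 210] [0.3791 0.0129 0.068 ]
wrist red [257.7 178.9] [245 164  26  30 633] [ 0.4482 -0.1236  0.068 ]
wrist red [206.1 199.3] [189 191  35  17 312] [ 0.3897 -0.1441  0.068 ]
top blue [180.1  83.2] [175  79  10  10  80] [0.8649 0.2156 0.16  ]
top blue [209.9 166.5] [206 162   9  10  68] [0.629  0.1282 0.16  ]
top red [188.6 164.4] [182 159  14  12 124] [0.6496 0.2006 0.068 ]
```

Emit:
move_arm(rows=[{"tx":0.25,"ty":0.01,"tz":0,"wx":0,"wy":0,"wz":0,"grip":-0.5},{"tx":0.5,"ty":0.01,"tz":0,"wx":0,"wy":0,"wz":0,"grip":-0.5},{"tx":0.75,"ty":0.01,"tz":0,"wx":0,"wy":0,"wz":0,"grip":-0.5},{"tx":1,"ty":0.01,"tz":0,"wx":0,"wy":0,"wz":0,"grip":-0.5},{"tx":1,"ty":0.01,"tz":0,"wx":0,"wy":0,"wz":0,"grip":-0.5}])

```text
time: 24.2
position: [0.4466, -0.1218, 0.1096]
tcp_rot: [-0.486, -0.51, -0.49, 0.513]
force: [-0.2, -0.3, -0.1]
gripper_width: 0.0641
```

Emit:
move_arm(rows=[{"tx":0.2,"ty":0,"tz":0,"wx":0,"wy":0,"wz":0,"grip":-0.5},{"tx":0.4,"ty":0,"tz":0,"wx":0,"wy":0,"wz":0,"grip":-0.5},{"tx":0.7,"ty":0,"tz":0,"wx":0,"wy":0,"wz":0,"grip":-0.5},{"tx":0.93,"ty":0,"tz":0,"wx":0,"wy":0,"wz":0,"grip":-0.5},{"tx":0.93,"ty":0,"tz":0,"wx":0,"wy":0,"wz":0,"grip":-0.5}])

```text
time: 24.7
position: [0.4477, -0.1223, 0.018]
tcp_rot: [-0.487, -0.511, -0.489, 0.512]
force: [-1.0, 0.2, 0.4]
gripper_width: 0.064
```

Emit:
move_arm(rows=[{"tx":0,"ty":0,"tz":0,"wx":0,"wy":0,"wz":0,"grip":1},{"tx":0,"ty":0,"tz":0,"wx":0,"wy":0,"wz":0,"grip":1},{"tx":0,"ty":0,"tz":0,"wx":0,"wy":0,"wz":0,"grip":1},{"tx":0,"ty":0,"tz":0,"wx":0,"wy":0,"wz":0,"grip":1},{"tx":0,"ty":0,"tz":0,"wx":0,"wy":0,"wz":0,"grip":1}])

```text
time: 25.2
position: [0.4497, -0.1232, 0.0209]
tcp_rot: [0.489, 0.513, 0.487, -0.511]
force: [-1.1, 0.5, 7.5]
gripper_width: 0.0389
```

Emit:
move_arm(rows=[{"tx":0,"ty":0,"tz":0,"wx":0,"wy":0,"wz":0,"grip":1},{"tx":0,"ty":0,"tz":0,"wx":0,"wy":0,"wz":0,"grip":1},{"tx":0,"ty":0,"tz":0,"wx":0,"wy":0,"wz":0,"grip":1}])

```text
time: 25.5
position: [0.4497, -0.1232, 0.0209]
tcp_rot: [0.489, 0.513, 0.487, -0.511]
force: [-1.5, 0.9, 7.2]
gripper_width: 0.0394
```

Emit:
move_arm(rows=[{"tx":-0.15,"ty":0,"tz":0,"wx":0,"wy":0,"wz":0,"grip":1},{"tx":-0.4,"ty":0,"tz":0,"wx":0,"wy":0,"wz":0,"grip":1},{"tx":-0.7,"ty":0,"tz":0,"wx":0,"wy":0,"wz":0,"grip":1},{"tx":-1,"ty":0,"tz":0,"wx":0,"wy":0,"wz":0,"grip":1},{"tx":-1,"ty":0,"tz":0,"wx":0,"wy":0,"wz":0,"grip":1}])

```text
time: 26.0
position: [0.4513, -0.1237, 0.1232]
tcp_rot: [0.49, 0.514, 0.486, -0.51]
force: [1.1, 0.5, -1.4]
gripper_width: 0.0391
```

Emit:
move_arm(rows=[{"tx":-0.3,"ty":0,"tz":0,"wx":0,"wy":0,"wz":0,"grip":1},{"tx":-0.6,"ty":0,"tz":0,"wx":0,"wy":0,"wz":0,"grip":1},{"tx":-0.95,"ty":0,"tz":0,"wx":0,"wy":0,"wz":0,"grip":1},{"tx":-0.95,"ty":0,"tz":0,"wx":0,"wy":0,"wz":0,"grip":1}])

```text
time: 26.4
position: [0.451, -0.1238, 0.218]
tcp_rot: [0.49, 0.514, 0.486, -0.509]
force: [0.8, -0.1, -1.2]
gripper_width: 0.0393
```

```bash
python3 - <<'E'
from h import *
st(stand(0,.072,.2))
E
```

```text
t 26.4 p [ 0.451  -0.1238  0.218 ] j [-0.44  0.15  0.7   2.06 -0.12  0.96  0.27] F [ 0.8 -0.1 -1.2] w 0.0393
xax [ 0.009  0.001 -1.   ] yhead -2.76
to [0.6255 0.0289 0.2   ] units [ 0.197  1.667 -1.609]
```

Emit:
move_arm(rows=[{"tx":0,"ty":0.2,"tz":-0.2,"wx":0,"wy":0,"wz":0,"grip":1},{"tx":0,"ty":0.4,"tz":-0.4,"wx":0,"wy":0,"wz":0,"grip":1},{"tx":0,"ty":0.6,"tz":-0.6,"wx":0,"wy":0,"wz":0,"grip":1},{"tx":0,"ty":0.83,"tz":-0.8,"wx":0,"wy":0,"wz":0,"grip":1}])

```text
time: 26.8
position: [0.5349, -0.0462, 0.2131]
tcp_rot: [-0.487, -0.512, -0.488, 0.512]
force: [-0.1, 0.3, -0.9]
gripper_width: 0.0389
```

Emit:
move_arm(rows=[{"tx":0,"ty":0.25,"tz":-0.25,"wx":0,"wy":0,"wz":0,"grip":1},{"tx":0,"ty":0.5,"tz":-0.5,"wx":0,"wy":0,"wz":0,"grip":1},{"tx":0,"ty":0.75,"tz":-0.75,"wx":0,"wy":0,"wz":0,"grip":1},{"tx":0,"ty":0.85,"tz":-0.81,"wx":0,"wy":0,"wz":0,"grip":1},{"tx":0,"ty":0.85,"tz":-0.81,"wx":0,"wy":0,"wz":0,"grip":1}])

```text
time: 27.3
position: [0.6243, 0.0311, 0.2126]
tcp_rot: [-0.488, -0.511, -0.489, 0.512]
force: [-1.1, -0.4, -1.0]
gripper_width: 0.0391
```

Emit:
move_arm(rows=[{"tx":0.2,"ty":0,"tz":0,"wx":0,"wy":0,"wz":0,"grip":1},{"tx":0.4,"ty":0,"tz":0,"wx":0,"wy":0,"wz":0,"grip":1},{"tx":0.55,"ty":0,"tz":0,"wx":0,"wy":0,"wz":0,"grip":1},{"tx":0.55,"ty":0,"tz":0,"wx":0,"wy":0,"wz":0,"grip":1},{"tx":0.55,"ty":0,"tz":0,"wx":0,"wy":0,"wz":0,"grip":1}])

```text
time: 27.8
position: [0.6236, 0.0288, 0.1594]
tcp_rot: [-0.487, -0.512, -0.488, 0.512]
force: [0.1, 0.1, -0.8]
gripper_width: 0.039
```

```bash
python3 - <<'E'
from h import *
st(stand(0,.072,.113))
E
```

```text
t 27.8 p [0.6236 0.0288 0.1594] j [-0.52  0.5   0.57  1.76 -0.32  0.97  0.12] F [ 0.1  0.1 -0.8] w 0.039
xax [-0. -0. -1.] yhead -2.83
to [0.6255 0.0289 0.113 ] units [ 0.464  0.018 -0.002]
```

Emit:
move_arm(rows=[{"tx":0.1,"ty":0.02,"tz":0,"wx":0,"wy":0,"wz":0,"grip":1},{"tx":0.2,"ty":0.02,"tz":0,"wx":0,"wy":0,"wz":0,"grip":1},{"tx":0.3,"ty":0.02,"tz":0,"wx":0,"wy":0,"wz":0,"grip":1},{"tx":0.42,"ty":0.02,"tz":0,"wx":0,"wy":0,"wz":0,"grip":1},{"tx":0.42,"ty":0.02,"tz":0,"wx":0,"wy":0,"wz":0,"grip":1}])

```text
time: 28.3
position: [0.6244, 0.0297, 0.1149]
tcp_rot: [-0.487, -0.511, -0.489, 0.513]
force: [-0.1, 0.5, -0.9]
gripper_width: 0.0389
```

Emit:
move_arm(rows=[{"tx":0.02,"ty":0,"tz":0,"wx":0,"wy":0,"wz":0,"grip":1},{"tx":0.04,"ty":0,"tz":0,"wx":0,"wy":0,"wz":0,"grip":1},{"tx":0.05,"ty":0,"tz":0,"wx":0,"wy":0,"wz":0,"grip":1},{"tx":0.05,"ty":0,"tz":0,"wx":0,"wy":0,"wz":0,"grip":1}])

```text
time: 28.7
position: [0.6263, 0.0294, 0.113]
tcp_rot: [0.488, 0.512, 0.488, -0.512]
force: [-2.0, -0.0, 2.2]
gripper_width: 0.0391
```

Emit:
move_arm(rows=[{"tx":0,"ty":0,"tz":0,"wx":0,"wy":0,"wz":0,"grip":0},{"tx":0,"ty":0,"tz":0,"wx":0,"wy":0,"wz":0,"grip":-0.2},{"tx":0,"ty":0,"tz":0,"wx":0,"wy":0,"wz":0,"grip":-0.35},{"tx":0,"ty":0,"tz":0,"wx":0,"wy":0,"wz":0,"grip":-0.35},{"tx":0,"ty":0,"tz":0,"wx":0,"wy":0,"wz":0,"grip":-0.35}])

```text
time: 29.2
position: [0.6259, 0.0296, 0.1122]
tcp_rot: [0.488, 0.512, 0.488, -0.512]
force: [0.6, 0.4, -0.4]
gripper_width: 0.0575
```

Emit:
move_arm(rows=[{"tx":-0.1,"ty":0,"tz":0,"wx":0,"wy":0,"wz":0,"grip":-0.35},{"tx":-0.3,"ty":0,"tz":0,"wx":0,"wy":0,"wz":0,"grip":-0.35},{"tx":-0.65,"ty":0,"tz":0,"wx":0,"wy":0,"wz":0,"grip":-0.35},{"tx":-1,"ty":0,"tz":0,"wx":0,"wy":0,"wz":0,"grip":-0.35},{"tx":-1,"ty":0,"tz":0,"wx":0,"wy":0,"wz":0,"grip":0.2}])

```text
time: 29.7
position: [0.6293, 0.0288, 0.2184]
tcp_rot: [0.49, 0.515, 0.485, -0.509]
force: [0.8, 0.2, 0.7]
gripper_width: 0.0447
```

Emit:
move_arm(rows=[{"tx":-0.1,"ty":0,"tz":-0.25,"wx":0,"wy":0,"wz":0,"grip":1},{"tx":-0.1,"ty":0,"tz":-0.5,"wx":0,"wy":0,"wz":0,"grip":1},{"tx":-0.1,"ty":0,"tz":-0.76,"wx":0,"wy":0,"wz":0,"grip":1}])

```text
time: 30.0
position: [0.6296, 0.106, 0.2228]
tcp_rot: [0.488, 0.512, 0.487, -0.512]
force: [0.3, -0.8, -1.3]
gripper_width: 0.0006
```

Emit:
move_arm(rows=[{"tx":0,"ty":0,"tz":-0.25,"wx":0,"wy":0,"wz":0,"grip":1},{"tx":0,"ty":0,"tz":-0.5,"wx":0,"wy":0,"wz":0,"grip":1},{"tx":0,"ty":0,"tz":-0.76,"wx":0,"wy":0,"wz":0,"grip":1}])

```text
time: 30.3
position: [0.633, 0.1821, 0.2223]
tcp_rot: [-0.488, -0.512, -0.488, 0.512]
force: [1.0, -0.2, 1.2]
gripper_width: -0.0001
```

Emit:
move_arm(rows=[{"tx":0,"ty":0,"tz":-0.25,"wx":0,"wy":0,"wz":0,"grip":1},{"tx":0,"ty":0,"tz":-0.5,"wx":0,"wy":0,"wz":0,"grip":1},{"tx":0,"ty":0,"tz":-0.8,"wx":0,"wy":0,"wz":0,"grip":1},{"tx":0,"ty":0,"tz":-0.8,"wx":0,"wy":0,"wz":0,"grip":1},{"tx":0,"ty":0,"tz":-0.8,"wx":0,"wy":0,"wz":0,"grip":1}])

```text
time: 30.8
position: [0.6367, 0.2617, 0.2218]
tcp_rot: [-0.488, -0.511, -0.488, 0.512]
force: [0.9, 0.0, 0.4]
gripper_width: 0.0003
```

```bash
python3 - <<'E'
from h import *
st(stand(0,.302,.098))
c=cal('wrist'); snap('wrist','w6.png'); snap('scene','s6.png',(100,100,400,300),2)
E
```

```text
t 30.8 p [0.6367 0.2617 0.2218] j [-0.82  0.54  0.55  1.53 -0.3   1.15 -0.25] F [0.9 0.  0.4] w 0.0003
xax [-0.001 -0.001 -1.   ] yhead -2.67
to [0.6365 0.2586 0.098 ] units [1.238 0.    0.03 ]
```

View pics/w6.png

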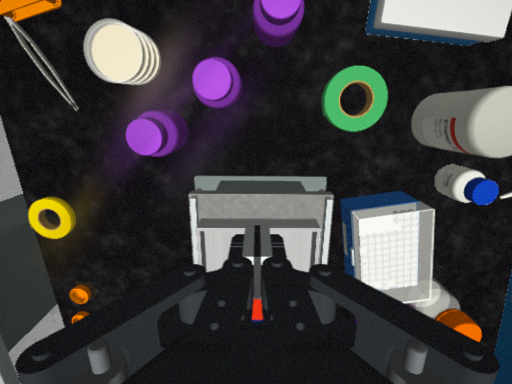

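View pics/s6.png

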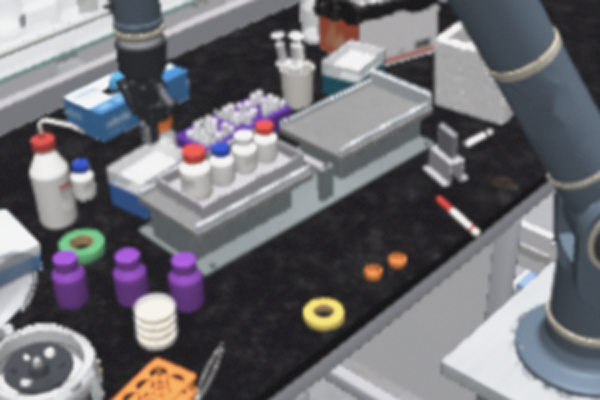

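Wrist view: the deck end is at row ~190 and the tray end wall at row ~220, with nothing between the closed fingers and the wall. Scene view: all four bottles stand upright in the tray (caps at (193,152), (221,150), (243,138), (264,127)), and the saddle stands at (443,165).

```bash
python3 - <<'E'
from h import *
p=px2w('wrist',[(260,220),(200,222),(322,220),(262,193)],[.114,.114,.114,.08]); print(p.round(4), ((p[:,:2]-O)@SY).round(4))
E
```

```text
[[0.6386 0.2257 0.114 ]
 [0.5787 0.2266 0.114 ]
 [0.7003 0.2225 0.114 ]
 [0.642  0.2432 0.08  ]] [0.2692 0.2672 0.269  0.2868]
```

Emit:
move_arm(rows=[{"tx":0.25,"ty":0,"tz":0,"wx":0,"wy":0,"wz":0,"grip":1},{"tx":0.5,"ty":0,"tz":0,"wx":0,"wy":0,"wz":0,"grip":1},{"tx":0.75,"ty":0,"tz":0,"wx":0,"wy":0,"wz":0,"grip":1},{"tx":0.95,"ty":0,"tz":0,"wx":0,"wy":0,"wz":0,"grip":1},{"tx":0.95,"ty":0,"tz":0,"wx":0,"wy":0,"wz":0,"grip":1}])

```text
time: 31.4
position: [0.6353, 0.2589, 0.1244]
tcp_rot: [-0.487, -0.51, -0.488, 0.515]
force: [-0.4, 0.3, 0.2]
gripper_width: 0.0002
```

Emit:
move_arm(rows=[{"tx":0.1,"ty":0,"tz":0,"wx":0,"wy":0,"wz":0,"grip":1},{"tx":0.2,"ty":0,"tz":0,"wx":0,"wy":0,"wz":0,"grip":1},{"tx":0.32,"ty":0,"tz":0,"wx":0,"wy":0,"wz":0,"grip":1},{"tx":0.32,"ty":0,"tz":0,"wx":0,"wy":0,"wz":0,"grip":1},{"tx":0.32,"ty":0,"tz":0,"wx":0,"wy":0,"wz":0,"grip":1}])

```text
time: 31.9
position: [0.6371, 0.2612, 0.0951]
tcp_rot: [-0.488, -0.512, -0.488, 0.512]
force: [1.2, -1.2, -0.6]
gripper_width: 0.0001
```

```bash
python3 - <<'E'
from h import *
st(stand(0,.302,.096))
E
```

```text
t 31.9 p [0.6371 0.2612 0.0951] j [-0.78  0.66  0.49  1.64 -0.37  0.93 -0.2 ] F [ 1.2 -1.2 -0.6] w 0.0001
xax [-0. -0. -1.] yhead -2.77
to [0.6365 0.2586 0.096 ] units [-0.009 -0.005  0.026]
```

Emit:
move_arm(rows=[{"tx":0,"ty":0,"tz":0.04,"wx":0,"wy":0,"wz":0,"grip":1},{"tx":0,"ty":0,"tz":0.08,"wx":0,"wy":0,"wz":0,"grip":1},{"tx":0,"ty":0,"tz":0.12,"wx":0,"wy":0,"wz":0,"grip":1},{"tx":0,"ty":0,"tz":0.16,"wx":0,"wy":0,"wz":0,"grip":1},{"tx":0,"ty":0,"tz":0.2,"wx":0,"wy":0,"wz":0,"grip":1}])

```text
time: 32.4
position: [0.6362, 0.2408, 0.0955]
tcp_rot: [0.488, 0.512, 0.488, -0.512]
force: [0.4, 0.1, 0.6]
gripper_width: -0.0
```

Emit:
move_arm(rows=[{"tx":0,"ty":0,"tz":0.03,"wx":0,"wy":0,"wz":0,"grip":1},{"tx":0,"ty":0,"tz":0.06,"wx":0,"wy":0,"wz":0,"grip":1},{"tx":0,"ty":0,"tz":0.09,"wx":0,"wy":0,"wz":0,"grip":1},{"tx":0,"ty":0,"tz":0.12,"wx":0,"wy":0,"wz":0,"grip":1},{"tx":0,"ty":0,"tz":0.15,"wx":0,"wy":0,"wz":0,"grip":1}])

```text
time: 32.9
position: [0.6354, 0.2299, 0.0954]
tcp_rot: [0.487, 0.513, 0.489, -0.51]
force: [0.2, 7.9, -1.2]
gripper_width: -0.0001
```

Emit:
move_arm(rows=[{"tx":0,"ty":0,"tz":0.03,"wx":0,"wy":0,"wz":0,"grip":1},{"tx":0,"ty":0,"tz":0.06,"wx":0,"wy":0,"wz":0,"grip":1},{"tx":0,"ty":0,"tz":0.09,"wx":0,"wy":0,"wz":0,"grip":1},{"tx":0,"ty":0,"tz":0.12,"wx":0,"wy":0,"wz":0,"grip":1},{"tx":0,"ty":0,"tz":0.15,"wx":0,"wy":0,"wz":0,"grip":1}])

```text
time: 33.4
position: [0.6344, 0.2158, 0.0954]
tcp_rot: [0.487, 0.513, 0.49, -0.51]
force: [0.2, 7.0, -0.7]
gripper_width: -0.0003
```

```bash
python3 - <<'E'
from h import *
st(stand(0,-.042,.095))
E
```

```text
t 33.4 p [0.6344 0.2158 0.0954] j [-0.72  0.63  0.49  1.69 -0.37  0.91 -0.13] F [ 0.2  7.  -0.7] w -0.0003
xax [ 0.     0.005 -1.   ] yhead -2.6
to [ 0.62   -0.0849  0.095 ] units [-0.013 -0.008  3.011]
```

Emit:
move_arm(rows=[{"tx":0,"ty":0,"tz":0.05,"wx":0,"wy":0,"wz":0,"grip":1},{"tx":0,"ty":0,"tz":0.1,"wx":0,"wy":0,"wz":0,"grip":1},{"tx":0,"ty":0,"tz":0.15,"wx":0,"wy":0,"wz":0,"grip":1},{"tx":0,"ty":0,"tz":0.2,"wx":0,"wy":0,"wz":0,"grip":1},{"tx":0,"ty":0,"tz":0.25,"wx":0,"wy":0,"wz":0,"grip":1}])

```text
time: 33.9
position: [0.6333, 0.1908, 0.0954]
tcp_rot: [0.487, 0.513, 0.49, -0.51]
force: [-0.3, 6.3, -0.5]
gripper_width: 0.0001
```

Emit:
move_arm(rows=[{"tx":0,"ty":0,"tz":0.05,"wx":0,"wy":0,"wz":0,"grip":1},{"tx":0,"ty":0,"tz":0.1,"wx":0,"wy":0,"wz":0,"grip":1},{"tx":0,"ty":0,"tz":0.15,"wx":0,"wy":0,"wz":0,"grip":1},{"tx":0,"ty":0,"tz":0.2,"wx":0,"wy":0,"wz":0,"grip":1},{"tx":0,"ty":0,"tz":0.25,"wx":0,"wy":0,"wz":0,"grip":1}])

```text
time: 34.4
position: [0.6322, 0.1659, 0.0954]
tcp_rot: [0.487, 0.513, 0.49, -0.51]
force: [1.0, 7.9, -0.7]
gripper_width: 0.0001
```

Emit:
move_arm(rows=[{"tx":0,"ty":0,"tz":0.05,"wx":0,"wy":0,"wz":0,"grip":1},{"tx":0,"ty":0,"tz":0.1,"wx":0,"wy":0,"wz":0,"grip":1},{"tx":0,"ty":0,"tz":0.15,"wx":0,"wy":0,"wz":0,"grip":1},{"tx":0,"ty":0,"tz":0.2,"wx":0,"wy":0,"wz":0,"grip":1},{"tx":0,"ty":0,"tz":0.25,"wx":0,"wy":0,"wz":0,"grip":1}])

```text
time: 34.9
position: [0.6311, 0.1409, 0.0954]
tcp_rot: [0.487, 0.513, 0.49, -0.51]
force: [0.0, 6.7, -0.2]
gripper_width: 0.0
```

Emit:
move_arm(rows=[{"tx":0,"ty":0,"tz":0.05,"wx":0,"wy":0,"wz":0,"grip":1},{"tx":0,"ty":0,"tz":0.1,"wx":0,"wy":0,"wz":0,"grip":1},{"tx":0,"ty":0,"tz":0.15,"wx":0,"wy":0,"wz":0,"grip":1},{"tx":0,"ty":0,"tz":0.2,"wx":0,"wy":0,"wz":0,"grip":1},{"tx":0,"ty":0,"tz":0.25,"wx":0,"wy":0,"wz":0,"grip":1}])

```text
time: 35.4
position: [0.6299, 0.1159, 0.0953]
tcp_rot: [0.487, 0.513, 0.49, -0.51]
force: [0.9, 7.0, -0.5]
gripper_width: 0.0001
```

```bash
python3 - <<'E'
from h import *
st(stand(0,-.042,.095))
snap('top','t7.png',(150,130,380,270),3.4)
E
```

```text
t 35.4 p [0.6299 0.1159 0.0953] j [-0.6   0.59  0.5   1.77 -0.36  0.87  0.02] F [ 0.9  7.  -0.5] w 0.0001
xax [ 0.     0.005 -1.   ] yhead -2.59
to [ 0.62   -0.0849  0.095 ] units [-0.008 -0.008  2.011]
```

View pics/t7.png

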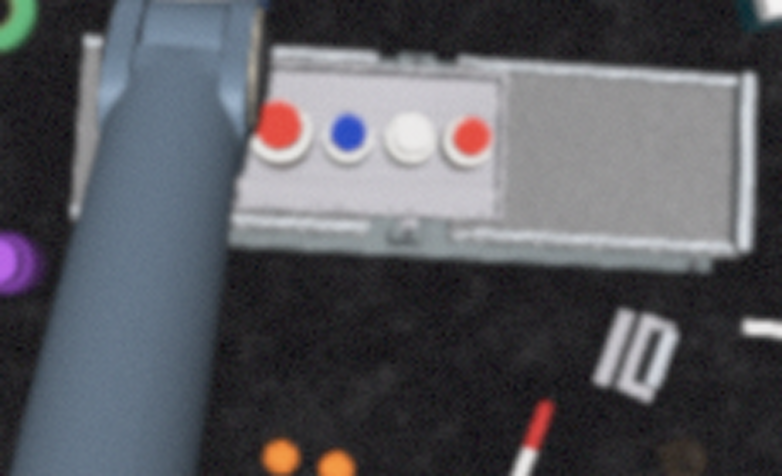

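The tray is half across the gap, level, with all four caps in line at (280,125), (348,132), (410,135), (472,137). I'll keep pushing.

Emit:
move_arm(rows=[{"tx":0,"ty":0,"tz":0.05,"wx":0,"wy":0,"wz":0,"grip":1},{"tx":0,"ty":0,"tz":0.1,"wx":0,"wy":0,"wz":0,"grip":1},{"tx":0,"ty":0,"tz":0.15,"wx":0,"wy":0,"wz":0,"grip":1},{"tx":0,"ty":0,"tz":0.2,"wx":0,"wy":0,"wz":0,"grip":1},{"tx":0,"ty":0,"tz":0.25,"wx":0,"wy":0,"wz":0,"grip":1}])

```text
time: 35.95
position: [0.6288, 0.091, 0.0954]
tcp_rot: [0.487, 0.513, 0.49, -0.51]
force: [0.9, 6.9, -0.3]
gripper_width: -0.0001
```

Emit:
move_arm(rows=[{"tx":0,"ty":0,"tz":0.05,"wx":0,"wy":0,"wz":0,"grip":1},{"tx":0,"ty":0,"tz":0.1,"wx":0,"wy":0,"wz":0,"grip":1},{"tx":0,"ty":0,"tz":0.15,"wx":0,"wy":0,"wz":0,"grip":1},{"tx":0,"ty":0,"tz":0.2,"wx":0,"wy":0,"wz":0,"grip":1},{"tx":0,"ty":0,"tz":0.25,"wx":0,"wy":0,"wz":0,"grip":1}])

```text
time: 36.45
position: [0.6276, 0.0661, 0.0953]
tcp_rot: [0.487, 0.513, 0.49, -0.51]
force: [0.7, 8.0, 0.7]
gripper_width: 0.0003
```

Emit:
move_arm(rows=[{"tx":0,"ty":0,"tz":0.05,"wx":0,"wy":0,"wz":0,"grip":1},{"tx":0,"ty":0,"tz":0.1,"wx":0,"wy":0,"wz":0,"grip":1},{"tx":0,"ty":0,"tz":0.15,"wx":0,"wy":0,"wz":0,"grip":1},{"tx":0,"ty":0,"tz":0.2,"wx":0,"wy":0,"wz":0,"grip":1},{"tx":0,"ty":0,"tz":0.25,"wx":0,"wy":0,"wz":0,"grip":1}])

```text
time: 36.95
position: [0.6265, 0.0411, 0.0953]
tcp_rot: [0.487, 0.512, 0.49, -0.51]
force: [0.3, 7.1, 0.6]
gripper_width: -0.0002
```

Emit:
move_arm(rows=[{"tx":0,"ty":0,"tz":0.05,"wx":0,"wy":0,"wz":0,"grip":1},{"tx":0,"ty":0,"tz":0.1,"wx":0,"wy":0,"wz":0,"grip":1},{"tx":0,"ty":0,"tz":0.15,"wx":0,"wy":0,"wz":0,"grip":1},{"tx":0,"ty":0,"tz":0.2,"wx":0,"wy":0,"wz":0,"grip":1},{"tx":0,"ty":0,"tz":0.25,"wx":0,"wy":0,"wz":0,"grip":1}])

```text
time: 37.45
position: [0.6253, 0.0163, 0.0953]
tcp_rot: [0.487, 0.512, 0.49, -0.51]
force: [-0.3, 8.2, 1.1]
gripper_width: -0.0
```

Emit:
move_arm(rows=[{"tx":0,"ty":0,"tz":0.05,"wx":0,"wy":0,"wz":0,"grip":1},{"tx":0,"ty":0,"tz":0.1,"wx":0,"wy":0,"wz":0,"grip":1},{"tx":0,"ty":0,"tz":0.15,"wx":0,"wy":0,"wz":0,"grip":1},{"tx":0,"ty":0,"tz":0.2,"wx":0,"wy":0,"wz":0,"grip":1},{"tx":0,"ty":0,"tz":0.25,"wx":0,"wy":0,"wz":0,"grip":1}])

```text
time: 37.95
position: [0.6242, -0.0086, 0.0953]
tcp_rot: [0.487, 0.513, 0.49, -0.51]
force: [-0.1, 9.2, 1.3]
gripper_width: -0.0001
```

Emit:
move_arm(rows=[{"tx":0,"ty":0,"tz":0.05,"wx":0,"wy":0,"wz":0,"grip":1},{"tx":0,"ty":0,"tz":0.1,"wx":0,"wy":0,"wz":0,"grip":1},{"tx":0,"ty":0,"tz":0.15,"wx":0,"wy":0,"wz":0,"grip":1},{"tx":0,"ty":0,"tz":0.2,"wx":0,"wy":0,"wz":0,"grip":1},{"tx":0,"ty":0,"tz":0.25,"wx":0,"wy":0,"wz":0,"grip":1}])

```text
time: 38.45
position: [0.6231, -0.0334, 0.0953]
tcp_rot: [0.487, 0.513, 0.49, -0.51]
force: [-0.4, 8.9, 1.2]
gripper_width: 0.0001
```

Emit:
move_arm(rows=[{"tx":0,"ty":0,"tz":0.05,"wx":0,"wy":0,"wz":0,"grip":1},{"tx":0,"ty":0,"tz":0.09,"wx":0,"wy":0,"wz":0,"grip":1},{"tx":0,"ty":0,"tz":0.12,"wx":0,"wy":0,"wz":0,"grip":1},{"tx":0,"ty":0,"tz":0.15,"wx":0,"wy":0,"wz":0,"grip":1},{"tx":0,"ty":0,"tz":0.18,"wx":0,"wy":0,"wz":0,"grip":1}])

```text
time: 38.95
position: [0.6223, -0.0512, 0.0953]
tcp_rot: [0.487, 0.513, 0.49, -0.51]
force: [0.7, 8.2, 1.2]
gripper_width: 0.0002
```

```bash
python3 - <<'E'
from h import *
st(stand(0,-.042,.095))
E
```

```text
t 38.95 p [ 0.6223 -0.0512  0.0953] j [-0.34  0.57  0.5   1.81 -0.36  0.86  0.29] F [0.7 8.2 1.2] w 0.0002
xax [-0.     0.006 -1.   ] yhead -2.56
to [ 0.62   -0.0849  0.095 ] units [ 0.001 -0.008  0.338]
```

Now slow steps to the stop, watching the force.

Emit:
move_arm(rows=[{"tx":0,"ty":0,"tz":0.04,"wx":0,"wy":0,"wz":0,"grip":1},{"tx":0,"ty":0,"tz":0.08,"wx":0,"wy":0,"wz":0,"grip":1},{"tx":0,"ty":0,"tz":0.12,"wx":0,"wy":0,"wz":0,"grip":1},{"tx":0,"ty":0,"tz":0.16,"wx":0,"wy":0,"wz":0,"grip":1},{"tx":0,"ty":0,"tz":0.2,"wx":0,"wy":0,"wz":0,"grip":1}])

```text
time: 39.45
position: [0.6215, -0.0711, 0.0953]
tcp_rot: [0.487, 0.513, 0.49, -0.509]
force: [0.2, 8.2, 1.7]
gripper_width: -0.0001
```

Emit:
move_arm(rows=[{"tx":0,"ty":0,"tz":0.02,"wx":0,"wy":0,"wz":0,"grip":1},{"tx":0,"ty":0,"tz":0.04,"wx":0,"wy":0,"wz":0,"grip":1},{"tx":0,"ty":0,"tz":0.06,"wx":0,"wy":0,"wz":0,"grip":1},{"tx":0,"ty":0,"tz":0.08,"wx":0,"wy":0,"wz":0,"grip":1}])

```text
time: 39.85
position: [0.6211, -0.0789, 0.0953]
tcp_rot: [0.487, 0.513, 0.491, -0.509]
force: [0.2, 9.0, 1.5]
gripper_width: -0.0001
```

Emit:
move_arm(rows=[{"tx":0,"ty":0,"tz":0.015,"wx":0,"wy":0,"wz":0,"grip":1},{"tx":0,"ty":0,"tz":0.03,"wx":0,"wy":0,"wz":0,"grip":1},{"tx":0,"ty":0,"tz":0.045,"wx":0,"wy":0,"wz":0,"grip":1},{"tx":0,"ty":0,"tz":0.045,"wx":0,"wy":0,"wz":0,"grip":1}])

```text
time: 40.25
position: [0.6208, -0.0839, 0.0953]
tcp_rot: [0.487, 0.513, 0.49, -0.51]
force: [0.8, 8.7, 2.3]
gripper_width: 0.0003
```

Emit:
move_arm(rows=[{"tx":0,"ty":0,"tz":0.015,"wx":0,"wy":0,"wz":0,"grip":1},{"tx":0,"ty":0,"tz":0.03,"wx":0,"wy":0,"wz":0,"grip":1},{"tx":0,"ty":0,"tz":0.04,"wx":0,"wy":0,"wz":0,"grip":1},{"tx":0,"ty":0,"tz":0.04,"wx":0,"wy":0,"wz":0,"grip":1}])

```text
time: 40.65
position: [0.6207, -0.0878, 0.0953]
tcp_rot: [0.487, 0.513, 0.49, -0.51]
force: [0.3, 7.9, 2.4]
gripper_width: -0.0
```

```bash
python3 - <<'E'
from h import *
st(stand(0,-.042,.095))
snap('top','t8.png',(230,130,380,270),4.2)
E
```

```text
t 40.65 p [ 0.6207 -0.0878  0.0953] j [-0.28  0.57  0.5   1.8  -0.36  0.86  0.35] F [0.3 7.9 2.4] w -0.0
xax [-0.     0.006 -1.   ] yhead -2.57
to [ 0.62   -0.0849  0.095 ] units [ 0.003 -0.008 -0.028]
```

View pics/t8.png

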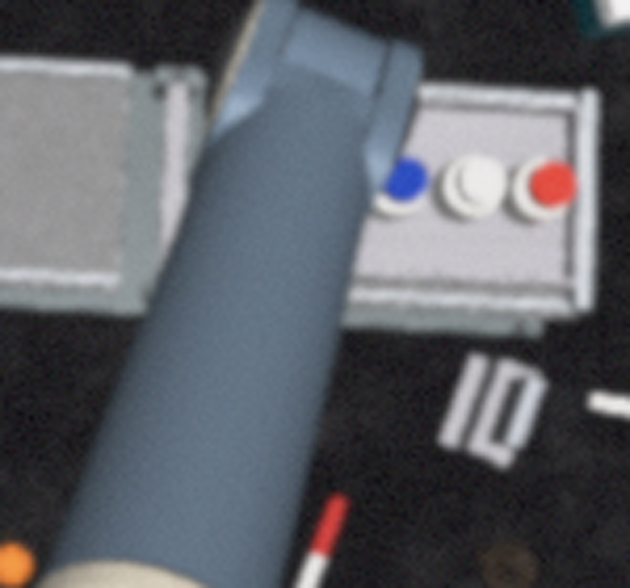

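The tray's leading edge (≈572) is nearly at the stop plate (578–597); the force hasn't risen yet.

Emit:
move_arm(rows=[{"tx":0,"ty":0,"tz":0.01,"wx":0,"wy":0,"wz":0,"grip":1},{"tx":0,"ty":0,"tz":0.02,"wx":0,"wy":0,"wz":0,"grip":1},{"tx":0,"ty":0,"tz":0.03,"wx":0,"wy":0,"wz":0,"grip":1},{"tx":0,"ty":0,"tz":0.03,"wx":0,"wy":0,"wz":0,"grip":1}])

```text
time: 41.1
position: [0.6207, -0.0882, 0.0953]
tcp_rot: [0.486, 0.513, 0.492, -0.509]
force: [-0.2, 12.4, 3.1]
gripper_width: -0.0002
```

Commanded 3 mm, moved 0.4 mm with the force rising, so it has reached the stop. One more small press confirms.

Emit:
move_arm(rows=[{"tx":0,"ty":0,"tz":0.01,"wx":0,"wy":0,"wz":0,"grip":1},{"tx":0,"ty":0,"tz":0.02,"wx":0,"wy":0,"wz":0,"grip":1},{"tx":0,"ty":0,"tz":0.02,"wx":0,"wy":0,"wz":0,"grip":1}])

```text
time: 41.4
position: [0.6207, -0.0882, 0.0953]
tcp_rot: [0.486, 0.513, 0.493, -0.508]
force: [-1.1, 16.1, 3.8]
gripper_width: -0.0001
```

The tray is against the stop: 5 mm commanded gave 0.4 mm of motion while the force rose to 16 N. I'll back off, rise and go above the saddle.

Emit:
move_arm(rows=[{"tx":0,"ty":0,"tz":-0.05,"wx":0,"wy":0,"wz":0,"grip":1},{"tx":0,"ty":0,"tz":-0.2,"wx":0,"wy":0,"wz":0,"grip":1},{"tx":0,"ty":0,"tz":-0.35,"wx":0,"wy":0,"wz":0,"grip":1},{"tx":0,"ty":0,"tz":-0.35,"wx":0,"wy":0,"wz":0,"grip":1}])

```text
time: 41.8
position: [0.6217, -0.0596, 0.0949]
tcp_rot: [0.488, 0.511, 0.489, -0.511]
force: [-0.1, -0.5, -0.4]
gripper_width: 0.0001
```

Emit:
move_arm(rows=[{"tx":-0.25,"ty":0,"tz":0,"wx":0,"wy":0,"wz":0,"grip":1},{"tx":-0.5,"ty":0,"tz":0,"wx":0,"wy":0,"wz":0,"grip":1},{"tx":-0.75,"ty":0,"tz":0,"wx":0,"wy":0,"wz":0,"grip":1},{"tx":-1,"ty":0,"tz":0,"wx":0,"wy":0,"wz":0,"grip":1}])

```text
time: 42.2
position: [0.6212, -0.0637, 0.1962]
tcp_rot: [-0.488, -0.512, -0.487, 0.512]
force: [0.1, -0.2, 0.6]
gripper_width: -0.0001
```

Emit:
move_arm(rows=[{"tx":-0.3,"ty":-0.1,"tz":0,"wx":0,"wy":0,"wz":0,"grip":1},{"tx":-0.6,"ty":-0.5,"tz":0.3,"wx":0,"wy":0,"wz":0,"grip":1},{"tx":-0.6,"ty":-0.9,"tz":0.6,"wx":0,"wy":0,"wz":0,"grip":1},{"tx":-0.6,"ty":-0.9,"tz":0.8,"wx":0,"wy":0,"wz":0,"grip":1}])

```text
time: 42.6
position: [0.5236, -0.1412, 0.2564]
tcp_rot: [0.487, 0.513, 0.487, -0.512]
force: [1.1, -1.0, -0.1]
gripper_width: -0.0001
```

Emit:
move_arm(rows=[{"tx":0,"ty":-0.3,"tz":0.3,"wx":0,"wy":0,"wz":0,"grip":1},{"tx":0,"ty":-0.6,"tz":0.6,"wx":0,"wy":0,"wz":0,"grip":1},{"tx":0,"ty":-0.8,"tz":1,"wx":0,"wy":0,"wz":0,"grip":0},{"tx":0,"ty":-0.8,"tz":1,"wx":0,"wy":0,"wz":0,"grip":-0.2}])

```text
time: 43.0
position: [0.4385, -0.2407, 0.2559]
tcp_rot: [-0.485, -0.514, -0.484, 0.515]
force: [-0.3, -0.1, -0.1]
gripper_width: 0.0283
```

Emit:
move_arm(rows=[{"tx":0,"ty":0,"tz":0,"wx":-0.09,"wy":0,"wz":0,"grip":-0.2},{"tx":0,"ty":0,"tz":0,"wx":-0.18,"wy":0,"wz":0,"grip":-0.2},{"tx":0,"ty":0,"tz":0,"wx":-0.27,"wy":0,"wz":0,"grip":-0.2},{"tx":0,"ty":0,"tz":0,"wx":-0.36,"wy":0,"wz":0,"grip":-0.2},{"tx":0,"ty":0,"tz":0,"wx":-0.383,"wy":0,"wz":0,"grip":-0.2}])

```text
time: 43.5
position: [0.4428, -0.2348, 0.2552]
tcp_rot: [0.618, 0.344, 0.618, -0.344]
force: [-0.3, 0.7, -0.4]
gripper_width: 0.051
```

Emit:
move_arm(rows=[{"tx":0,"ty":0,"tz":0,"wx":-0.09,"wy":0,"wz":0,"grip":-0.2},{"tx":0,"ty":0,"tz":0,"wx":-0.18,"wy":0,"wz":0,"grip":-0.2},{"tx":0,"ty":0,"tz":0,"wx":-0.27,"wy":0,"wz":0,"grip":-0.2},{"tx":0,"ty":0,"tz":0,"wx":-0.36,"wy":0,"wz":0,"grip":-0.2},{"tx":0,"ty":0,"tz":0,"wx":-0.383,"wy":0,"wz":0,"grip":-0.2}])

```text
time: 44.0
position: [0.4428, -0.2348, 0.2552]
tcp_rot: [0.692, 0.145, 0.692, -0.145]
force: [-0.2, -0.7, 0.5]
gripper_width: 0.0512
```

```bash
python3 - <<'E'
from h import *
st([.44,-.255,.2])
snap('wrist','w9.png',scale=1.2)
c=cal('wrist'); np.savez('w9cal.npz',K=c[0],d=c[1],e=c[2],q=c[3].as_quat())
E
```

```text
t 44.0 p [ 0.4428 -0.2348  0.2552] j [-0.07  0.17  0.54  1.93 -0.1   1.07  1.67] F [-0.2 -0.7  0.5] w 0.0512
xax [-0. -0. -1.] yhead 66.31
to [ 0.44  -0.255  0.2  ] units [ 0.552 -0.197  0.056]
```

View pics/w9.png

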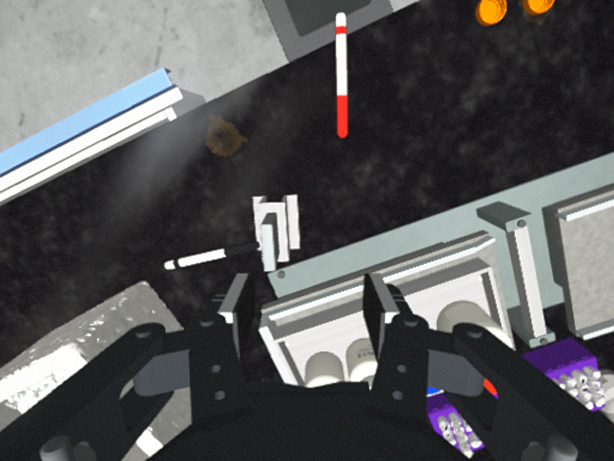

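The wrist view shows the saddle at about (277,232), aligned to within a few degrees of image vertical, with the marker pen lying close by at (165–260,246–265). I'll zoom in with model overlay.

```bash
cat >> h.py <<'E'
def sadpts(x,y,yaw):
    Rz=R.from_euler('z',yaw,degrees=True); out={}
    for k,(a,b,z) in {'fintop':(25,6,95),'crown':(35,15,45),'feet':(35,27,1)}.items():
        q=np.array([[a,b,z],[a,-b,z],[-a,-b,z],[-a,b,z]])/1000.; out[k]=Rz.apply(q)+[x,y,0]
    return out
E
cat > ov.py <<'E'
import sys; from h import *
x,y,a=map(float,sys.argv[1:4]); z=np.load('w9cal.npz'); c=(z['K'],z['d'],z['e'],R.from_quat(z['q']))
im=cv2.imread('pics/raw_w9.png')[150:240,190:270]; im=cv2.resize(im,None,fx=6,fy=6,interpolation=cv2.INTER_CUBIC)
raw=im.copy()
for (k,p),col in zip(sadpts(x,y,a).items(),((0,0,255),(0,200,0),(255,80,0))):
    q=(w2px('wrist',p,c)+.5-[190,150])*6; cv2.polylines(im,[q.astype(int)],True,col,1)
cv2.imwrite(sys.argv[4],np.hstack([raw[:540,:480],im[:540,:480]])[:, :800] if 0 else cv2.resize(np.hstack([raw,im]),(798,449)))
E
python3 - <<'E'
from h import *
z=np.load('w9cal.npz'); c=(z['K'],z['d'],z['e'],R.from_quat(z['q']))
print(px2w('wrist',np.array([(262,200),(268,268),(275,230)])/1.2,[.095,.095,.045],c).round(4))
E
python3 ov.py .44 -.255 -24 pics/ov1.png
```

```text
[[ 0.4165 -0.2706  0.095 ]
 [ 0.4815 -0.2957  0.095 ]
 [ 0.4602 -0.2831  0.045 ]]
```

View pics/ov1.png

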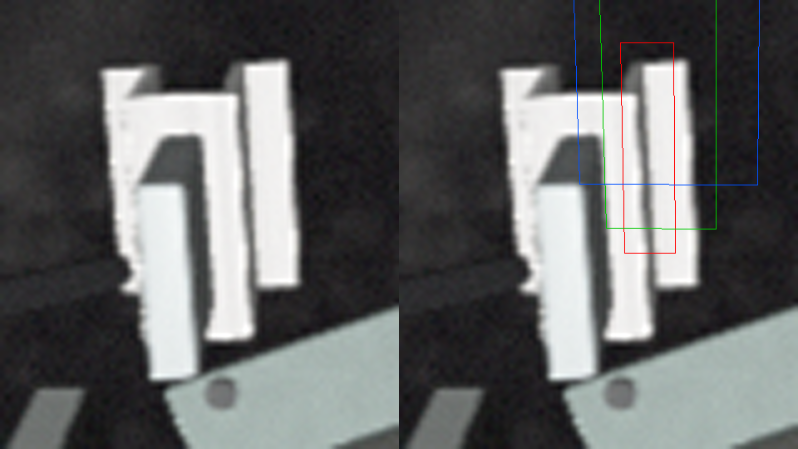

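The zoom clearly shows the fin top quad (140,185)-(198,378), the crown and the foot flanges; my first guess is about 35 mm off. Fitting the model to those corners.

```bash
cat > fit.py <<'E'
from h import *
from scipy.optimize import least_squares
z=np.load('w9cal.npz'); c=(z['K'],z['d'],z['e'],R.from_quat(z['q']))
M=np.array([[-25,-6,95],[-25,6,95],[25,6,95],[25,-6,95],[-35,-15,45],[-35,15,45],[35,15,45],[-35,27,2],[35,27,2],[-35,-27,2]])/1000.
U=np.array([(140,185),(183,185),(198,378),(150,378),(125,97),(238,95),(254,335),(288,62),(299,285),(102,70)])/4.988+[190,150]-.5
def g(p): return w2px('wrist',R.from_euler('z',p[2]).apply(M)+[p[0],p[1],0],c)
s=least_squares(lambda p:(g(p)-U).ravel(),[.455,-.285,-.42],x_scale=[.01,.01,.05])
print(s.x[:2].round(4),np.degrees(s.x[2]).round(2)); print(s.fun.reshape(-1,2).round(1))
st([s.x[0],s.x[1],.2])
E
python3 fit.py
```

```text
[ 0.462  -0.2864] -21.63
[[-1.1 -0.2]
 [ 0.7 -0.6]
 [ 0.5  0.5]
 [ 0.2  0.8]
 [-0.1  0.1]
 [-0.2 -0.4]
 [-0.5  0.7]
 [-0.  -0.2]
 [-0.1 -0.2]
 [ 0.7 -0.4]]
t 44.05 p [ 0.4428 -0.2348  0.2552] j [-0.07  0.17  0.54  1.93 -0.1   1.07  1.67] F [-1.6  1.2 -0.2] w 0.0513
xax [-0. -0. -1.] yhead 66.27
to [ 0.462  -0.2864  0.2   ] units [ 0.552 -0.395  0.384]
```

Emit:
move_arm(rows=[{"tx":0.2,"ty":-0.2,"tz":0.2,"wx":-0.023,"wy":0,"wz":0,"grip":-0.2},{"tx":0.4,"ty":-0.395,"tz":0.384,"wx":-0.023,"wy":0,"wz":0,"grip":-0.2},{"tx":0.8,"ty":-0.395,"tz":0.384,"wx":-0.023,"wy":0,"wz":0,"grip":-0.2},{"tx":0.8,"ty":-0.395,"tz":0.384,"wx":-0.023,"wy":0,"wz":0,"grip":-0.2},{"tx":0.8,"ty":-0.395,"tz":0.384,"wx":-0.023,"wy":0,"wz":0,"grip":-0.2}])

```text
time: 44.55
position: [0.4619, -0.2859, 0.1752]
tcp_rot: [0.694, 0.134, 0.695, -0.134]
force: [0.1, -0.4, 0.9]
gripper_width: 0.0512
```

```bash
python3 - <<'E'
from h import *
st([.462,-.2864,.061])
im=env.capture('wrist')[:,:,::-1].copy()
for k,p in sadpts(.462,-.2864,-21.6).items():
    q=w2px('wrist',p); cv2.polylines(im,[np.round(q*8).astype(int)],True,(0,0,255),1,cv2.LINE_AA,3)
cv2.imwrite('pics/w10.png',cv2.resize(im[80:320,130:400],None,fx=2.2,fy=2.2,interpolation=cv2.INTER_CUBIC))
E
```

```text
t 44.55 p [ 0.4619 -0.2859  0.1752] j [ 0.05  0.34  0.54  1.93 -0.21  0.93  1.88] F [ 0.1 -0.4  0.9] w 0.0512
xax [-0.002  0.    -1.   ] yhead 68.21
to [ 0.462  -0.2864  0.061 ] units [ 1.142 -0.004  0.005]
```

View pics/w10.png

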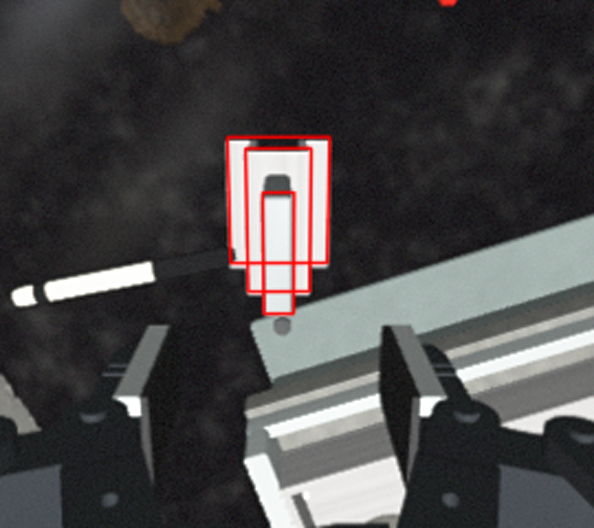

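The model overlay lies exactly on the saddle, including the fin top at (278,253). The pen end just adjoins the foot flange, so I'll lift straight up.

Emit:
move_arm(rows=[{"tx":0.2,"ty":0,"tz":0,"wx":0,"wy":0,"wz":0,"grip":-0.2},{"tx":0.4,"ty":0,"tz":0,"wx":0,"wy":0,"wz":0,"grip":-0.2},{"tx":0.6,"ty":0,"tz":0,"wx":0,"wy":0,"wz":0,"grip":-0.2},{"tx":0.8,"ty":0,"tz":0,"wx":0,"wy":0,"wz":0,"grip":-0.2},{"tx":0.9,"ty":0,"tz":0,"wx":0,"wy":0,"wz":0,"grip":-0.2}])

```text
time: 45.1
position: [0.463, -0.2857, 0.0859]
tcp_rot: [0.695, 0.133, 0.694, -0.133]
force: [-0.8, -0.2, 0.2]
gripper_width: 0.0513
```

Emit:
move_arm(rows=[{"tx":0.1,"ty":0,"tz":0,"wx":0,"wy":0,"wz":0,"grip":-0.2},{"tx":0.22,"ty":0,"tz":0,"wx":0,"wy":0,"wz":0,"grip":-0.2},{"tx":0.22,"ty":0,"tz":0,"wx":0,"wy":0,"wz":0,"grip":-0.2}])

```text
time: 45.4
position: [0.4618, -0.2856, 0.0625]
tcp_rot: [0.694, 0.134, 0.695, -0.133]
force: [-0.1, -0.9, 0.3]
gripper_width: 0.0512
```

```bash
python3 - <<'E'
from h import *
st([.462,-.2864,.061])
E
```

```text
t 45.4 p [ 0.4618 -0.2856  0.0625] j [ 0.13  0.5   0.46  2.02 -0.34  0.7   1.99] F [-0.1 -0.9  0.3] w 0.0512
xax [-0.001  0.001 -1.   ] yhead 68.25
to [ 0.462  -0.2864  0.061 ] units [ 0.015 -0.006  0.005]
```

Emit:
move_arm(rows=[{"tx":0,"ty":0,"tz":0,"wx":0,"wy":0,"wz":0,"grip":0.5},{"tx":0,"ty":0,"tz":0,"wx":0,"wy":0,"wz":0,"grip":1},{"tx":0,"ty":0,"tz":0,"wx":0,"wy":0,"wz":0,"grip":1},{"tx":0,"ty":0,"tz":0,"wx":0,"wy":0,"wz":0,"grip":1},{"tx":0,"ty":0,"tz":0,"wx":0,"wy":0,"wz":0,"grip":1}])

```text
time: 45.9
position: [0.4624, -0.2864, 0.0638]
tcp_rot: [0.695, 0.133, 0.694, -0.134]
force: [-0.5, 0.2, 3.4]
gripper_width: 0.0113
```

Emit:
move_arm(rows=[{"tx":0,"ty":0,"tz":0,"wx":0,"wy":0,"wz":0,"grip":1},{"tx":-0.1,"ty":0,"tz":0,"wx":0,"wy":0,"wz":0,"grip":1},{"tx":-0.2,"ty":0,"tz":0,"wx":0,"wy":0,"wz":0,"grip":1},{"tx":-0.4,"ty":0,"tz":0,"wx":0,"wy":0,"wz":0,"grip":1},{"tx":-0.6,"ty":0,"tz":0,"wx":0,"wy":0,"wz":0,"grip":1}])

```text
time: 46.4
position: [0.4618, -0.2858, 0.1241]
tcp_rot: [0.694, 0.134, 0.695, -0.133]
force: [0.8, 0.2, -2.1]
gripper_width: 0.0113
```

Emit:
move_arm(rows=[{"tx":-0.3,"ty":0,"tz":0,"wx":0,"wy":0,"wz":0,"grip":1},{"tx":-0.6,"ty":0,"tz":0,"wx":0,"wy":0,"wz":0,"grip":1},{"tx":-0.9,"ty":0,"tz":0,"wx":0,"wy":0,"wz":0,"grip":1},{"tx":-0.9,"ty":0,"tz":0,"wx":0,"wy":0,"wz":0,"grip":1},{"tx":-0.9,"ty":0,"tz":0,"wx":0,"wy":0,"wz":0,"grip":1}])

```text
time: 46.9
position: [0.4621, -0.2859, 0.2139]
tcp_rot: [0.695, 0.134, 0.694, -0.133]
force: [0.6, -0.3, -1.6]
gripper_width: 0.0113
```

```bash
python3 - <<'E'
from h import *
st(stand(0,0,.2))
E
```

```text
t 46.9 p [ 0.4621 -0.2859  0.2139] j [ 0.03  0.29  0.56  1.89 -0.18  1.    1.85] F [ 0.6 -0.3 -1.6] w 0.0113
xax [ 0.001  0.    -1.   ] yhead 68.25
to [ 0.622 -0.043  0.2  ] units [0.141 2.849 0.585]
```

Emit:
move_arm(rows=[{"tx":0,"ty":0.25,"tz":-0.1,"wx":0,"wy":0,"wz":0,"grip":1},{"tx":0,"ty":0.5,"tz":-0.2,"wx":0,"wy":0,"wz":0,"grip":1},{"tx":0,"ty":0.75,"tz":-0.3,"wx":0,"wy":0,"wz":0,"grip":1}])

```text
time: 47.2
position: [0.4608, -0.204, 0.2117]
tcp_rot: [0.693, 0.134, 0.696, -0.134]
force: [-0.6, -0.0, -1.8]
gripper_width: 0.011
```

Emit:
move_arm(rows=[{"tx":0,"ty":0.25,"tz":-0.1,"wx":0,"wy":0,"wz":0,"grip":1},{"tx":0,"ty":0.5,"tz":-0.2,"wx":0,"wy":0,"wz":0,"grip":1},{"tx":0,"ty":0.75,"tz":-0.3,"wx":0,"wy":0,"wz":0,"grip":1}])

```text
time: 47.5
position: [0.4606, -0.1231, 0.2118]
tcp_rot: [0.693, 0.133, 0.696, -0.134]
force: [-0.1, 0.5, -1.7]
gripper_width: 0.0112
```

Emit:
move_arm(rows=[{"tx":0,"ty":0.25,"tz":-0.1,"wx":0,"wy":0,"wz":0,"grip":1},{"tx":0,"ty":0.5,"tz":-0.2,"wx":0,"wy":0,"wz":0,"grip":1},{"tx":0,"ty":0.75,"tz":-0.3,"wx":0,"wy":0,"wz":0,"grip":1},{"tx":0,"ty":0.75,"tz":-0.3,"wx":0,"wy":0,"wz":0,"grip":1}])

```text
time: 47.9
position: [0.4607, -0.0397, 0.2117]
tcp_rot: [0.693, 0.131, 0.696, -0.131]
force: [-0.2, 0.4, -2.0]
gripper_width: 0.0108
```

Emit:
move_arm(rows=[{"tx":0,"ty":0,"tz":0,"wx":-0.07,"wy":0,"wz":0,"grip":1},{"tx":0,"ty":0,"tz":0,"wx":-0.14,"wy":0,"wz":0,"grip":1},{"tx":0,"ty":0,"tz":0,"wx":-0.211,"wy":0,"wz":0,"grip":1},{"tx":0,"ty":0,"tz":0,"wx":-0.211,"wy":0,"wz":0,"grip":1}])

```text
time: 48.3
position: [0.461, -0.0444, 0.2122]
tcp_rot: [0.706, 0.017, 0.708, -0.018]
force: [-0.7, 0.3, -1.6]
gripper_width: 0.011
```

```bash
python3 - <<'E'
from h import *
st(stand(0,0,.2))
c=cal('wrist'); np.savez('w11cal.npz',K=c[0],d=c[1],e=c[2],q=c[3].as_quat())
im=env.capture('wrist')[:,:,::-1].copy(); cv2.imwrite('pics/raw_w11.png',im)
S=lambda P:np.array([stand(*p) for p in P])
for P in ([(-.07,-.007,.072),(.07,-.007,.072),(.07,.007,.072),(-.07,.007,.072)],[(-.07,.035,.08),(.07,.035,.08)],[(-.07,-.035,.08),(.07,-.035,.08)]):
    cv2.polylines(im,[np.round(w2px('wrist',S(P),c)*8).astype(int)],True,(0,0,255),1,cv2.LINE_AA,3)
q=w2px('wrist',S([(0,0,.072)]),c)[0]; print(q)
x0,y0=int(np.clip(q[0]-150,0,212)),int(np.clip(q[1]-140,0,114)); print(x0,y0)
cv2.imwrite('pics/w11.png',cv2.resize(im[y0:y0+270,x0:x0+300],None,fx=2.2,fy=2.2,interpolation=cv2.INTER_CUBIC))
E
```

```text
t 48.3 p [ 0.461  -0.0444  0.2122] j [-0.35  0.14  0.39  2.06 -0.06  0.96  1.6 ] F [-0.7  0.3 -1.6] w 0.011
xax [-0.003 -0.    -1.   ] yhead 87.17
to [ 0.622 -0.043  0.2  ] units [0.118 0.094 1.608]
[264.25450752 304.69456554]
114 114
```

View pics/w11.png

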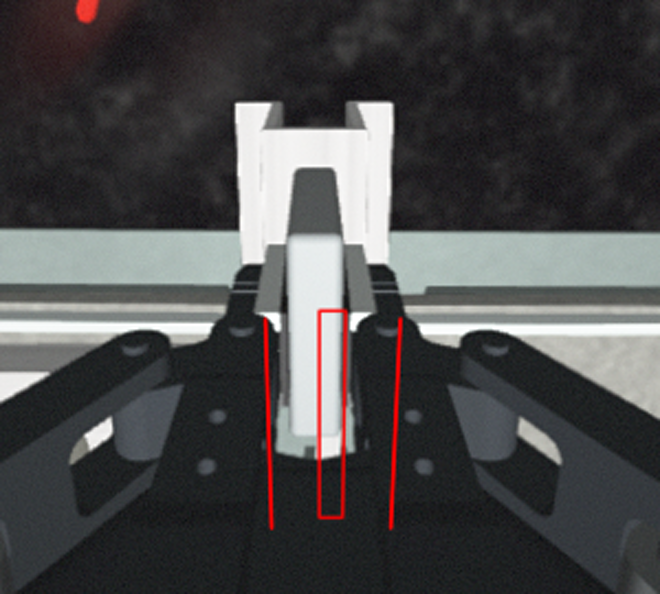

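The saddle is held squarely along the tool, fin at (315,330). The gripper hides the bar from the wrist, so I'll measure it in the earlier wrist picture (w9), where it was clear.

```bash
python3 - <<'E'
from h import *
z=np.load('w9cal.npz'); c=(z['K'],z['d'],z['e'],R.from_quat(z['q']))
S=lambda P:np.array([stand(*p) for p in P])
im=cv2.imread('pics/raw_w9.png')[160:310,380:512]; raw=cv2.resize(im,None,fx=4,fy=4,interpolation=cv2.INTER_CUBIC)
im=cv2.resize(im,None,fx=4,fy=4,interpolation=cv2.INTER_CUBIC)
P=[(-.07,-.007,.072),(.07,-.007,.072),(.07,.007,.072),(-.07,.007,.072)]
q=(w2px('wrist',S(P),c)+.5-[380,160])*4; print(q.round(0))
cv2.polylines(im,[np.round(q*8).astype(int)],True,(0,0,255),1,cv2.LINE_AA,3)
cv2.imwrite('pics/ov2.png',cv2.resize(np.hstack([raw[:,:400],im[:,:400]]),None,fx=.98,fy=.98))
# bar edges: gradients across rows
g=cv2.cvtColor(cv2.imread('pics/raw_w9.png'),cv2.COLOR_BGR2GRAY).astype(int)
for r in (200,220,240,260,270): print(r,list(g[r,415:460]))
E
```

```text
[[195. 119.]
 [267. 476.]
 [307. 463.]
 [238. 103.]]
200 [np.int64(180), np.int64(181), np.int64(182), np.int64(182), np.int64(179), np.int64(181), np.int64(178), np.int64(143), np.int64(102), np.int64(98), np.int64(97), np.int64(98), np.int64(98), np.int64(97), np.int64(134), np.int64(245), np.int64(237), np.int64(235), np.int64(236), np.int64(234), np.int64(233), np.int64(231), np.int64(230), np.int64(229), np.int64(233), np.int64(232), np.int64(212), np.int64(176), np.int64(171), np.int64(174), np.int64(174), np.int64(175), np.int64(173), np.int64(173), np.int64(176), np.int64(175), np.int64(175), np.int64(175), np.int64(175), np.int64(177), np.int64(141), np.int64(85), np.int64(68), np.int64(70), np.int64(68)]
220 [np.int64(177), np.int64(175), np.int64(177), np.int64(174), np.int64(175), np.int64(172), np.int64(174), np.int64(174), np.int64(177), np.int64(171), np.int64(171), np.int64(143), np.int64(96), np.int64(96), np.int64(102), np.int64(99), np.int64(98), np.int64(102), np.int64(156), np.int64(239), np.int64(238), np.int64(236), np.int64(235), np.int64(235), np.int64(234), 
[... 1586 characters left out ...]
), np.int64(39), np.int64(32), np.int64(38)]
270 [np.int64(111), np.int64(93), np.int64(128), np.int64(243), np.int64(237), np.int64(226), np.int64(197), np.int64(183), np.int64(177), np.int64(164), np.int64(85), np.int64(69), np.int64(74), np.int64(79), np.int64(85), np.int64(82), np.int64(81), np.int64(83), np.int64(80), np.int64(80), np.int64(80), np.int64(87), np.int64(88), np.int64(97), np.int64(94), np.int64(95), np.int64(93), np.int64(96), np.int64(157), np.int64(226), np.int64(235), np.int64(233), np.int64(230), np.int64(230), np.int64(231), np.int64(232), np.int64(229), np.int64(233), np.int64(229), np.int64(103), np.int64(32), np.int64(16), np.int64(20), np.int64(21), np.int64(22)]
```

View pics/ov2.png

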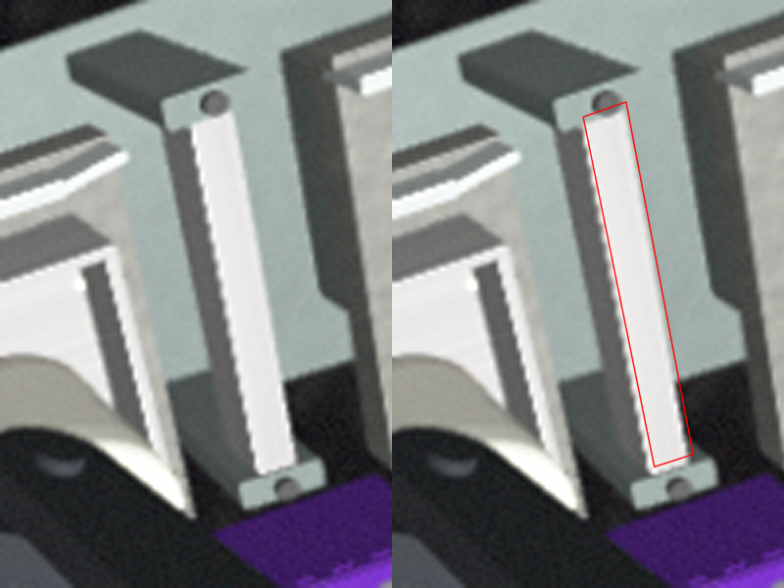

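The bar shows clearly from (212,115) to (275,468) in the crop, a little left of the overlay. Computing its exact line now.

```bash
python3 - <<'E'
from h import *
z=np.load('w9cal.npz'); c=(z['K'],z['d'],z['e'],R.from_quat(z['q']))
L=[(429.3,200),(433.1,220),(437,240),(441,260)]; Rr=[(441.3,200),(445.1,220),(448.9,240),(452.1,260)]
f=lambda u,v:(u/3.92+380-.5,v/3.92+160-.5)
a=px2w('wrist',L,.072,c); b=px2w('wrist',Rr,.072,c); m=(a+b)/2
print(a.round(4),b.round(4)); 
p=np.polyfit(m[:,0],m[:,1],1); print('heading',np.degrees(np.arctan(p[0])),'y at .622',np.polyval(p,.622))
e=px2w('wrist',[f(212,118),f(275,468)],.072,c); print('ends',e.round(4),e.mean(0).round(4))
# top view check: bar columns around rows
g=cv2.cvtColor(cv2.imread('pics/raw_t0.png'),cv2.COLOR_BGR2GRAY).astype(float); ct=cal('top')
mm=[]
for r in range(155,194,4):
    s=g[r,262:282]; w=np.clip(s-170,0,None); mm.append((262+(w*np.arange(20)).sum()/w.sum(),r))
t=px2w('top',mm,.072,ct); p=np.polyfit(t[:,0],t[:,1],1); print('top heading',np.degrees(np.arctan(p[0])),np.polyval(p,.622), (t[:,1]-np.polyval(p,t[:,0])).round(4))
st()
E
```

```text
[[ 0.5665 -0.0487  0.072 ]
 [ 0.5958 -0.0505  0.072 ]
 [ 0.6267 -0.0523  0.072 ]
 [ 0.6591 -0.0539  0.072 ]] [[ 0.5728 -0.0344  0.072 ]
 [ 0.6023 -0.0359  0.072 ]
 [ 0.6333 -0.0374  0.072 ]
 [ 0.6655 -0.0397  0.072 ]]
heading -3.2443207809619183 y at .622 -0.04447991974969206
ends [[ 0.5551 -0.0404  0.072 ]
 [ 0.6943 -0.0491  0.072 ]] [ 0.6247 -0.0448  0.072 ]
top heading -2.8645210249727877 -0.04398054975041099 [-0.0001  0.0006 -0.0003 -0.0001  0.0003 -0.0007  0.0004 -0.     -0.0001
  0.0001]
t 48.35 p [ 0.4611 -0.0444  0.2124] j [-0.35  0.14  0.39  2.06 -0.07  0.96  1.6 ] F [ 0.5  1.  -1.5] w 0.0112
xax [-0.002 -0.    -1.   ] yhead 87.05
```

Emit:
move_arm(rows=[{"tx":0,"ty":0.02,"tz":0.25,"wx":0,"wy":0,"wz":0,"grip":1},{"tx":0,"ty":0.04,"tz":0.5,"wx":0,"wy":0,"wz":0,"grip":1},{"tx":0,"ty":0.04,"tz":0.81,"wx":0,"wy":0,"wz":0,"grip":1},{"tx":0,"ty":0.04,"tz":0.81,"wx":0,"wy":0,"wz":0,"grip":1}])

```text
time: 48.75
position: [0.5462, -0.0439, 0.2127]
tcp_rot: [0.708, 0.017, 0.706, -0.018]
force: [-0.2, 0.3, -1.7]
gripper_width: 0.0109
```

Emit:
move_arm(rows=[{"tx":0,"ty":0.02,"tz":0.25,"wx":0,"wy":0,"wz":0,"grip":1},{"tx":0,"ty":0.04,"tz":0.5,"wx":0,"wy":0,"wz":0,"grip":1},{"tx":0,"ty":0.04,"tz":0.81,"wx":0,"wy":0,"wz":0,"grip":1},{"tx":0,"ty":0.04,"tz":0.81,"wx":0,"wy":0,"wz":0,"grip":1},{"tx":0,"ty":0.04,"tz":0.81,"wx":0,"wy":0,"wz":0,"grip":1}])

```text
time: 49.25
position: [0.6232, -0.044, 0.2122]
tcp_rot: [0.706, 0.018, 0.708, -0.018]
force: [-0.9, -0.1, -1.6]
gripper_width: 0.011
```

```bash
python3 - <<'E'
from h import *
st([.6235,-.0443,.14],[.6235,-.0443,.0958])
E
```

```text
t 49.25 p [ 0.6232 -0.044   0.2122] j [-0.28  0.42  0.39  1.7  -0.18  1.06  1.68] F [-0.9 -0.1 -1.6] w 0.011
xax [-0.003 -0.    -1.   ] yhead 87.13
to [ 0.6235 -0.0443  0.14  ] units [ 0.722 -0.003  0.005]
to [ 0.6235 -0.0443  0.0958] units [ 1.164 -0.002  0.007]
```

Emit:
move_arm(rows=[{"tx":0.15,"ty":0,"tz":0,"wx":0,"wy":0,"wz":0,"grip":1},{"tx":0.3,"ty":0,"tz":0,"wx":0,"wy":0,"wz":0,"grip":1},{"tx":0.5,"ty":0,"tz":0,"wx":0,"wy":0,"wz":0,"grip":1},{"tx":0.65,"ty":0,"tz":0,"wx":0,"wy":0,"wz":0,"grip":1},{"tx":0.65,"ty":0,"tz":0,"wx":0,"wy":0,"wz":0,"grip":1}])

```text
time: 49.75
position: [0.6215, -0.0433, 0.145]
tcp_rot: [0.705, 0.017, 0.709, -0.017]
force: [-0.4, 0.3, -1.2]
gripper_width: 0.0109
```

```bash
python3 - <<'E'
from h import *
st([.6235,-.0443,.0958])
E
```

```text
t 49.75 p [ 0.6215 -0.0433  0.145 ] j [-0.26  0.49  0.36  1.76 -0.21  0.94  1.71] F [-0.4  0.3 -1.2] w 0.0109
xax [-0.007  0.    -1.   ] yhead 87.22
to [ 0.6235 -0.0443  0.0958] units [ 0.491 -0.009  0.024]
```

Emit:
move_arm(rows=[{"tx":0.04,"ty":-0.005,"tz":0,"wx":0,"wy":0,"wz":0,"grip":1},{"tx":0.08,"ty":-0.005,"tz":0,"wx":0,"wy":0,"wz":0,"grip":1},{"tx":0.12,"ty":-0.005,"tz":0,"wx":0,"wy":0,"wz":0,"grip":1},{"tx":0.16,"ty":-0.005,"tz":0,"wx":0,"wy":0,"wz":0,"grip":1},{"tx":0.16,"ty":-0.005,"tz":0,"wx":0,"wy":0,"wz":0,"grip":1}])

```text
time: 50.25
position: [0.6238, -0.044, 0.1318]
tcp_rot: [0.707, 0.017, 0.707, -0.017]
force: [0.3, 0.5, -1.6]
gripper_width: 0.0113
```

Emit:
move_arm(rows=[{"tx":0.05,"ty":0,"tz":0,"wx":0,"wy":0,"wz":0,"grip":1},{"tx":0.1,"ty":0,"tz":0,"wx":0,"wy":0,"wz":0,"grip":1},{"tx":0.15,"ty":0,"tz":0,"wx":0,"wy":0,"wz":0,"grip":1},{"tx":0.2,"ty":0,"tz":0,"wx":0,"wy":0,"wz":0,"grip":1},{"tx":0.25,"ty":0,"tz":0,"wx":0,"wy":0,"wz":0,"grip":1}])

```text
time: 50.75
position: [0.6241, -0.0441, 0.1067]
tcp_rot: [0.707, 0.017, 0.707, -0.017]
force: [-0.1, 0.5, -1.4]
gripper_width: 0.0112
```

Emit:
move_arm(rows=[{"tx":0.03,"ty":0,"tz":0,"wx":0,"wy":0,"wz":0,"grip":1},{"tx":0.06,"ty":0,"tz":0,"wx":0,"wy":0,"wz":0,"grip":1},{"tx":0.08,"ty":0,"tz":0,"wx":0,"wy":0,"wz":0,"grip":1},{"tx":0.08,"ty":0,"tz":0,"wx":0,"wy":0,"wz":0,"grip":1}])

```text
time: 51.15
position: [0.624, -0.0441, 0.099]
tcp_rot: [0.707, 0.017, 0.707, -0.017]
force: [0.5, -0.0, -1.2]
gripper_width: 0.0111
```

```bash
python3 - <<'E'
from h import *
st([.6235,-.0443,.0958])
E
```

```text
t 51.15 p [ 0.624  -0.0441  0.099 ] j [-0.25  0.54  0.34  1.8  -0.24  0.84  1.73] F [ 0.5 -0.  -1.2] w 0.0111
xax [-0.  0. -1.] yhead 87.23
to [ 0.6235 -0.0443  0.0958] units [ 0.032 -0.002 -0.005]
```

Emit:
move_arm(rows=[{"tx":0.02,"ty":0,"tz":0,"wx":0,"wy":0,"wz":0,"grip":1},{"tx":0.04,"ty":0,"tz":0,"wx":0,"wy":0,"wz":0,"grip":1},{"tx":0.04,"ty":0,"tz":0,"wx":0,"wy":0,"wz":0,"grip":1}])

```text
time: 51.45
position: [0.6244, -0.0442, 0.0957]
tcp_rot: [0.707, 0.017, 0.707, -0.017]
force: [-1.5, -0.2, 1.8]
gripper_width: 0.0109
```

Contact at exactly the expected height (0.0957 against 0.0958). Release and rise.

Emit:
move_arm(rows=[{"tx":0,"ty":0,"tz":0,"wx":0,"wy":0,"wz":0,"grip":0.6},{"tx":0,"ty":0,"tz":0,"wx":0,"wy":0,"wz":0,"grip":0.4},{"tx":0,"ty":0,"tz":0,"wx":0,"wy":0,"wz":0,"grip":0.2},{"tx":0,"ty":0,"tz":0,"wx":0,"wy":0,"wz":0,"grip":0.2},{"tx":0,"ty":0,"tz":0,"wx":0,"wy":0,"wz":0,"grip":0.2}])

```text
time: 51.95
position: [0.6242, -0.0441, 0.0952]
tcp_rot: [0.707, 0.017, 0.707, -0.017]
force: [-0.1, -0.6, 0.1]
gripper_width: 0.034
```

Emit:
move_arm(rows=[{"tx":-0.1,"ty":0,"tz":0,"wx":0,"wy":0,"wz":0,"grip":0.2},{"tx":-0.25,"ty":0,"tz":0,"wx":0,"wy":0,"wz":0,"grip":0.2},{"tx":-0.5,"ty":0,"tz":0,"wx":0,"wy":0,"wz":0,"grip":0.2},{"tx":-0.8,"ty":0,"tz":0,"wx":0,"wy":0,"wz":0,"grip":0.2},{"tx":-1,"ty":0,"tz":0,"wx":0,"wy":0,"wz":0,"grip":0.2}])

```text
time: 52.45
position: [0.6253, -0.0445, 0.199]
tcp_rot: [0.708, 0.017, 0.705, -0.017]
force: [-0.2, -0.7, -0.9]
gripper_width: 0.0339
```

Emit:
move_arm(rows=[{"tx":-0.3,"ty":0,"tz":0,"wx":0,"wy":0,"wz":0,"grip":0.2},{"tx":-0.6,"ty":0,"tz":-0.3,"wx":0,"wy":0,"wz":0,"grip":0.2},{"tx":-0.7,"ty":0.3,"tz":-0.6,"wx":0,"wy":0,"wz":0,"grip":0.2},{"tx":-0.7,"ty":0.6,"tz":-0.9,"wx":0,"wy":0,"wz":0,"grip":0.2},{"tx":-0.7,"ty":0.9,"tz":-0.9,"wx":0,"wy":0,"wz":0,"grip":0.2}])

```text
time: 52.95
position: [0.5357, 0.0505, 0.2676]
tcp_rot: [0.707, 0.018, 0.707, -0.017]
force: [1.1, -0.4, -0.7]
gripper_width: 0.0338
```

Emit:
move_arm(rows=[{"tx":0,"ty":0.3,"tz":0,"wx":0,"wy":0,"wz":0,"grip":0.2},{"tx":0,"ty":0.6,"tz":0,"wx":0,"wy":0,"wz":0,"grip":0.2},{"tx":0,"ty":0.9,"tz":0,"wx":0,"wy":0,"wz":0,"grip":0.2},{"tx":0,"ty":0.9,"tz":0,"wx":0,"wy":0,"wz":0,"grip":0.2},{"tx":0,"ty":0.9,"tz":0,"wx":0,"wy":0,"wz":0,"grip":0.2}])

```text
time: 53.45
position: [0.5431, 0.1403, 0.2664]
tcp_rot: [0.707, 0.017, 0.706, -0.017]
force: [0.1, -0.2, -0.1]
gripper_width: 0.0342
```

```bash
python3 - <<'E'
from h import *
st()
t=env.capture('top')[:,:,::-1].copy(); s=env.capture('scene')[:,:,::-1].copy()
S=lambda P:np.array([stand(*p) for p in P])
for P in ([(-.059,-.276,.114),(.059,-.276,.114),(.059,-.059,.114),(-.059,-.059,.114)],[(-.025,-.006,.127),(.025,-.006,.127),(.025,.006,.127),(-.025,.006,.127)]):
    q=(w2px('top',S(P)-np.array([0,.0012,0]))+.5-[225,130])*3.3
    if P[0][2]<.12: c1=q
    else: c2=q
a=cv2.resize(t[130:270,225:350],None,fx=3.3,fy=3.3,interpolation=cv2.INTER_CUBIC)
for q in (c1,c2): cv2.polylines(a,[np.round(q).astype(int)],True,(0,0,255),1)
b=cv2.resize(s[110:250,220:340],None,fx=3.3,fy=3.3,interpolation=cv2.INTER_CUBIC)
cv2.imwrite('pics/fin.png',np.hstack([a[:,:404],b[:,:390]]))
E
```

```text
t 53.45 p [0.5431 0.1403 0.2664] j [-0.58  0.25  0.31  1.78 -0.09  1.12  1.28] F [ 0.1 -0.2 -0.1] w 0.0342
xax [ 0.001  0.    -1.   ] yhead 87.31
```

View pics/fin.png

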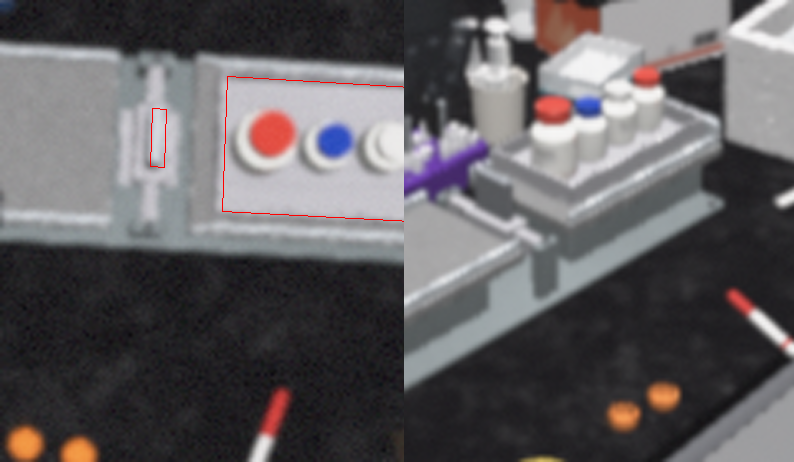

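The final picture shows the saddle on the bar with legs on both sides and its fin at the seated prediction (158,138). The tray's inner rim lies on the outline predicted for the tray at the end stop, and all four bottles stand upright. Handing in.

```bash
python3 -c "
from h import *
print(env.sign_off())"
```

```text
the job is handed in; nothing more can be done
None
```

The job is done and handed in at about 53 s on the robot's clock; `sign_off` reported no verdict.

- **Bottles:** The big red, blue, white and small red bottles are in one line in the tray. In the last pictures all four stand upright.
- **Tray:** I pushed it across the gap at a steady 7–9 N. Near the end, 5 mm of commanded push gave only 0.4 mm of motion while the force rose to 16 N, so it is against the end stop. The top view agrees: the tray's rim matches the outline predicted for that position.
- **Saddle:** It touched the bar at TCP height 0.0957 m, against 0.0958 m predicted for fully down. The top view shows a leg on each side of the bar.
- **Petri dishes and pens:** I did not touch these on purpose. The marker pen's end was right beside the saddle's foot when I lifted the saddle straight up, and I did not check afterwards whether the pen had shifted.
- **Disagreements:** My first rough estimate of the saddle's position was about 35 mm off. It had either been knocked or the estimate was poor, so I measured it again before gripping. My first three moves were refused for missing keys, with no effect on the scene.

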